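# Pack chromatography columns in two layers

## Robot

A 7-joint arm with a two-finger parallel gripper is mounted at the origin on the work surface. World frame = base frame: x ahead of the robot, y to its left, z up, the work surface at z = 0. Lengths are in m, angles in rad, forces in N, time in s.
With the tool pointing down it reaches from about 0.425 to 0.95 m from the base axis. Payload 4.7 kg.
Tool frame: the origin (TCP) lies at the very end of the fingers, on their centre line; the grasp point (between the pads) lies 19 mm behind it; z points along the fingers, x is the direction in which the jaws open and shut, and the axes are right-handed (so a half turn about z gives the same grasp; the last joint's range is limited). The gripper opens to 87 mm and grips with 3 to 60 N. Pads are 19 mm wide; open, the fingers measure 117 mm over their backs; the gripper's body (75 mm by 190 mm) begins 51 mm behind the grasp point.
Start: joints at [1.234, 0.469, -0.049, 1.532, 0.024, 1.141, -0.082], TCP at [0.205, -0.643, 0.223] pointing down, gripper open.
Joint ranges: [-2.59, 2.59], [-0.33, 1.99], [-1.39, 1.29], [0.1, 2.45], [-1.04, 4.18], [0.21, 1.99], [-2.66, 2.66]. Speed limits (rad/s): [2.57, 2.57, 3.14, 3.14, 3.14, 3.14, 3.14].

## Interface

Orientations are given as [roll, pitch, yaw] about the fixed x, y, z axes, in that order (R = Rz(yaw) Ry(pitch) Rx(roll)).
In Python, from workcell import * gives the robot as it stands. The module is installed in compiled form; this text tells all that it offers.
- The arm moves only by the tool jog_arm, never from a script. Its argument "targets" is a list of rows, each an object of numbers: "gripper": the gripper's target within -1 to 1 (shut at 1, half-way at 0, fully open at -1); "dx", "dy", "dz": the shift along the tool's x, y, z normalised to -1 to 1, where 1 is 0.3 m; "rx", "ry", "rz": the turn, a rotation vector about the tool's x, y, z normalised to -1 to 1, where 1 is 90 degrees. In form: [{"gripper": .., "dx": .., "dy": .., "dz": .., "rx": .., "ry": .., "rz": ..}, ...]. A call has 1 to 20 rows; each row shifts and turns the commanded pose from where the row before left it, along the tool's axes as they then stand; what a row does not reach is not made up. A row lasts 1/10 s, in which the tool goes at most 50 mm and 8.59 degrees, less where a joint would pass 70% of its speed; a pose out of reach is approached as far as the arm can. A call with a number of a shift or a turn outside -1 to 1 is refused whole. A call with a gripper value outside its range is refused whole. The fingers move at their own pace and stop on an object; "squeeze" is the grip in N (left out, the last holds). Time passes only in rows, so rows that do not move let the fingers close. It gives the time, the measured TCP pose, the force and the opening at its end, in the units of the state.
- get_obs(): the state, without advancing time (a new reading comes with each control period).
- get_image(name): name is "scene" or "side" or "wrist"; returns the picture (384x512x3 uint8, red, green, blue); there is no depth.
- camera_model(name): a dict with "fovy" (degrees; the focal length in pixels is half the picture's height over the tangent of half this angle, whatever the lens; pixels are square), "cx", "cy" (the principal point, pixels), "rvec" (rotation vector, rad) and "tvec" (3), from world to camera coordinates, as OpenCV has them. Camera axes: x right, y down, z forward; pixel columns grow to the right and rows downward; lengths in m; the calibration is good to about 2 mm. A picture is of the moment at which its call begins: read the wrist's pose just before it. camera_model takes no time and is no camera call; for the wrist camera it gives the pose at the moment of the call.
- sign_off(): hands the job in, once; it reports no verdict.
The state is a dict: "time_s": time; "joint_pos": joint angles; "qd": joint speeds; "joint_torque": joint torques, N m; "tool_pos": TCP position; "tool_rot": TCP orientation; "wrist_force": force on the tool from outside, world axes, zero at the start; "ft_torque": the same for the moment, N m; "gripper_width": opening from 0.0 (shut) to 1.0 (fully open).
Only numpy, scipy, OpenCV 4.12 (cv2) and the standard library are available. Lean on these libraries where they do the work, as an engineer would, in place of code of your own. Each camera call takes 0.05 s, during which the arm holds its last target.

## Task

Pull the stiff clear cover of the column cradle open until its red pointers stand within the yellow bands (about 112 mm of travel; do not drag it on to the end stop), lay two of the columns in the blue carrier's lower V places, put the yellow separator sheet squarely on top of them with its fin up, and let go of it before laying every remaining column in the V places of the sheet. Then push the cover fully shut again; leave the bottle, beaker and jar standing where they are.

Things in the scene. Friction and masses are not known exactly. Their poses are not given: they have to be found in the camera images.
- cover (a joint): Travel of the sliding cover over the cradle, m: 0 = shut, grows as it slides along the cradle's -x (towards the robot), end stop at 0.145. Stiff: about 7 N of friction plus a little damping; stays where it is left. The cover's red pointers stand within the yellow bands on the side runners at 0.100 to 0.125 (middle 0.1125). Starts up to 0.02 open.
- cover_handle (a point): On the cover's blue upright handle, 10 mm thick (x), 70 mm wide (y): 16 mm below its top, 22 mm above the cover. x: sliding line, opening to -x; z up. The clear cover, 110 (x) by 276 mm, top 75 mm above the bench, hides the columns' middles while shut; with pointers in the bands its edge is about 55 mm clear of them. Cradle fixed.
- sheet_fin (a point): Grip point of the loose yellow separator sheet (500 g): on its black upright centre fin, which is 8 mm thick (this point's y), 50 mm long (x) and stands 40 mm above the sheet's top; the point is 30 mm above the sheet's underside, 15 mm below the fin's top. z is up. The sheet looks the same turned half round.
- sheet_base (a point): Centre of the underside of the separator sheet: a plate 160 mm (x) by 200 mm (y), 5 mm thick, flat below. On top it carries the fin and, at each side of it, two white V brackets (at x = +-55 mm, 12 mm wide) forming an upper place for one column, lying along x.
- sheet_place (a point): Where the centre of the sheet's underside belongs: above the middle of the blue carrier (fixed, base 170 mm in x by 180 mm in y), 46 mm above the bench, on the tops of the two lower columns. The sheet's x is to lie along this x (either way round).
- lower_left (a point): Lower place of the carrier on its +y side, 60 mm from the middle: where the centre of a column lies when it rests in the two white V brackets (at x = +-55 mm, 12 mm wide, open 45 degree sides rising 3 mm short of the column's axis). The column lies along this point's x; 24 mm free below the centre down to the carrier's base plate.
- lower_right (a point): Lower place of the carrier on its -y side, 60 mm from the middle: where the centre of a column lies when it rests in the two white V brackets (at x = +-55 mm, 12 mm wide, open 45 degree sides rising 3 mm short of the column's axis). The column lies along this point's x; 24 mm free below the centre down to the carrier's base plate.
- upper_left (a point): Upper place on the separator sheet, 52 mm from the fin's mid plane on the sheet's +y side: where the centre of a column lies when it rests in the two V brackets there (same form as the carrier's), 29 mm above the sheet's underside, 24 mm above its top face. It moves with the sheet. The column lies along this point's x.
- upper_right (a point): Upper place on the separator sheet, 52 mm from the fin's mid plane on the sheet's -y side: where the centre of a column lies when it rests in the two V brackets there (same form as the carrier's), 29 mm above the sheet's underside, 24 mm above its top face. It moves with the sheet. The column lies along this point's x.
- column1_center (a point): Centre (on the axis) of a steel column with green end caps: a plain round tube 28 mm in diameter and 150 mm long, about 150 g, its axis along x; it rolls freely. At the start it lies in one of the four V cradles, 62 mm apart, its centre 45 mm above the bench; below its middle, between the brackets at x = +-55 mm, there are 33 mm free to the cradle's base. May be absent (None from the start).
- column2_center (a point): Centre (on the axis) of a steel column with green end caps: a plain round tube 28 mm in diameter and 150 mm long, about 150 g, its axis along x; it rolls freely. At the start it lies in one of the four V cradles, 62 mm apart, its centre 45 mm above the bench; below its middle, between the brackets at x = +-55 mm, there are 33 mm free to the cradle's base. May be absent (None from the start).
- column3_center (a point): Centre (on the axis) of a steel column with green end caps: a plain round tube 28 mm in diameter and 150 mm long, about 150 g, its axis along x; it rolls freely. At the start it lies in one of the four V cradles, 62 mm apart, its centre 45 mm above the bench; below its middle, between the brackets at x = +-55 mm, there are 33 mm free to the cradle's base. May be absent (None from the start).
- column4_center (a point): Centre (on the axis) of a steel column with green end caps: a plain round tube 28 mm in diameter and 150 mm long, about 150 g, its axis along x; it rolls freely. At the start it lies in one of the four V cradles, 62 mm apart, its centre 45 mm above the bench; below its middle, between the brackets at x = +-55 mm, there are 33 mm free to the cradle's base. May be absent (None from the start).
- reagent: Bystander: capped amber bottle, 72 mm across, 150 mm tall; origin at the centre of its underside, z up. To be left alone.
- beaker: Bystander: open glass beaker, 80 mm across, 90 mm tall; origin at the centre of its underside, z up. To be left alone.
- jar: Bystander: glass jar with blue cap, 68 mm across, 80 mm tall; origin at the centre of its underside, z up. To be left alone.
There are look-alikes about, which are no part of the job. Leave any orange or purple look-alike of the part that bears column1_center alone.

How it is judged:
On the way, in this order (a step that is already met when the one before it is completed fails the run):
1. cover opened so that its pointers stand within the yellow bands (value of joint cover between 0.1 and 0.125 m and velocity of joint cover below 0.01 m/s), for 0.3 s.
2. a column lies in each of the two lower places (((horizontal distance between column1_center and lower_left below 0.015 m and z of column1_center in the frame of lower_left between -0.006 and 0.006 m and angle between the x axis of column1_center and the x axis of lower_left, either way round below 0.12 rad) or (horizontal distance between column2_center and lower_left below 0.015 m and z of column2_center in the frame of lower_left between -0.006 and 0.006 m and angle between the x axis of column2_center and the x axis of lower_left, either way round below 0.12 rad) or (horizontal distance between column3_center and lower_left below 0.015 m and z of column3_center in the frame of lower_left between -0.006 and 0.006 m and angle between the x axis of column3_center and the x axis of lower_left, either way round below 0.12 rad) or (horizontal distance between column4_center and lower_left below 0.015 m and z of column4_center in the frame of lower_left between -0.006 and 0.006 m and angle between the x axis of column4_center and the x axis of lower_left, either way round below 0.12 rad)) and ((horizontal distance between column1_center and lower_right below 0.015 m and z of column1_center in the frame of lower_right between -0.006 and 0.006 m and angle between the x axis of column1_center and the x axis of lower_right, either way round below 0.12 rad) or (horizontal distance between column2_center and lower_right below 0.015 m and z of column2_center in the frame of lower_right between -0.006 and 0.006 m and angle between the x axis of column2_center and the x axis of lower_right, either way round below 0.12 rad) or (horizontal distance between column3_center and lower_right below 0.015 m and z of column3_center in the frame of lower_right between -0.006 and 0.006 m and angle between the x axis of column3_center and the x axis of lower_right, either way round below 0.12 rad) or (horizontal distance between column4_center and lower_right below 0.015 m and z of column4_center in the frame of lower_right between -0.006 and 0.006 m and angle between the x axis of column4_center and the x axis of lower_right, either way round below 0.12 rad))), for 0.3 s.
3. separator sheet lies squarely on the two lower columns, let go (all of step 2 and horizontal distance between sheet_base and sheet_place below 0.015 m and z of sheet_base in the frame of sheet_place between -0.006 and 0.006 m and angle between the x axis of sheet_base and the x axis of sheet_place, either way round below 0.12 rad and angle between sheet_base's own z axis and vertical below 0.06 rad and contact force between the fingers and sheet below 0.2 N), for 0.3 s.
4. every remaining column lies in an upper place on the sheet (all of step 2 and horizontal distance between sheet_base and sheet_place below 0.015 m and z of sheet_base in the frame of sheet_place between -0.006 and 0.006 m and angle between the x axis of sheet_base and the x axis of sheet_place, either way round below 0.12 rad and angle between sheet_base's own z axis and vertical below 0.06 rad and ((horizontal distance between column1_center and lower_left below 0.015 m and z of column1_center in the frame of lower_left between -0.006 and 0.006 m and angle between the x axis of column1_center and the x axis of lower_left, either way round below 0.12 rad) or (horizontal distance between column1_center and lower_right below 0.015 m and z of column1_center in the frame of lower_right between -0.006 and 0.006 m and angle between the x axis of column1_center and the x axis of lower_right, either way round below 0.12 rad) or (horizontal distance between column1_center and upper_left below 0.015 m and z of column1_center in the frame of upper_left between -0.006 and 0.006 m and angle between the x axis of column1_center and the x axis of upper_left, either way round below 0.12 rad) or (horizontal distance between column1_center and upper_right below 0.015 m and z of column1_center in the frame of upper_right between -0.006 and 0.006 m and angle between the x axis of column1_center and the x axis of upper_right, either way round below 0.12 rad)) and ((horizontal distance between column2_center and lower_left below 0.015 m and z of column2_center in the frame of lower_left between -0.006 and 0.006 m and angle between the x axis of column2_center and the x axis of lower_left, either way round below 0.12 rad) or (horizontal distance between column2_center and lower_right below 0.015 m and z of column2_center in the frame of lower_right between -0.006 and 0.006 m and angle between the x axis of column2_center and the x axis of lower_right, either way round below 0.12 rad) or (horizontal distance between column2_center and upper_left below 0.015 m and z of column2_center in the frame of upper_left between -0.006 and 0.006 m and angle between the x axis of column2_center and the x axis of upper_left, either way round below 0.12 rad) or (horizontal distance between column2_center and upper_right below 0.015 m and z of column2_center in the frame of upper_right between -0.006 and 0.006 m and angle between the x axis of column2_center and the x axis of upper_right, either way round below 0.12 rad)) and ((horizontal distance between column3_center and lower_left below 0.015 m and z of column3_center in the frame of lower_left between -0.006 and 0.006 m and angle between the x axis of column3_center and the x axis of lower_left, either way round below 0.12 rad) or (horizontal distance between column3_center and lower_right below 0.015 m and z of column3_center in the frame of lower_right between -0.006 and 0.006 m and angle between the x axis of column3_center and the x axis of lower_right, either way round below 0.12 rad) or (horizontal distance between column3_center and upper_left below 0.015 m and z of column3_center in the frame of upper_left between -0.006 and 0.006 m and angle between the x axis of column3_center and the x axis of upper_left, either way round below 0.12 rad) or (horizontal distance between column3_center and upper_right below 0.015 m and z of column3_center in the frame of upper_right between -0.006 and 0.006 m and angle between the x axis of column3_center and the x axis of upper_right, either way round below 0.12 rad)) and ((horizontal distance between column4_center and lower_left below 0.015 m and z of column4_center in the frame of lower_left between -0.006 and 0.006 m and angle between the x axis of column4_center and the x axis of lower_left, either way round below 0.12 rad) or (horizontal distance between column4_center and lower_right below 0.015 m and z of column4_center in the frame of lower_right between -0.006 and 0.006 m and angle between the x axis of column4_center and the x axis of lower_right, either way round below 0.12 rad) or (horizontal distance between column4_center and upper_left below 0.015 m and z of column4_center in the frame of upper_left between -0.006 and 0.006 m and angle between the x axis of column4_center and the x axis of upper_left, either way round below 0.12 rad) or (horizontal distance between column4_center and upper_right below 0.015 m and z of column4_center in the frame of upper_right between -0.006 and 0.006 m and angle between the x axis of column4_center and the x axis of upper_right, either way round below 0.12 rad))), for 0.3 s.
At the end, for the whole second after the job is handed in: Cover under 10 mm open; a column in both lower places, each other one in an upper place (15 mm level, 6 mm height, 0.12 rad); sheet on the lower columns within 15 mm, 6 mm height, 0.12 rad of its place, tilt under 0.06 rad; all at rest (all of step 4 and value of joint cover below 0.01 m and linear speed of each of sheet, column1, column2, column3, column4 below 0.02 m/s); the robot touches nothing.
It fails at once if the cover is dragged well past the yellow bands towards its end stop (value of joint cover above 0.136 m).
It fails at once if the bottle, beaker or jar is knocked over or shoved more than 60 mm (angle between any of reagent, beaker, jar's own z axis and vertical above 0.5 rad or distance of any of reagent, beaker, jar from where it was at the start of the episode above 0.06 m).
Of column1, column2, column3, column4 only 3 to 4 are there at a start; the rules pass over those that are not, and their reading is None.
At some moment in a run one of sheet may be knocked a few centimetres aside while the robot is not near it.
Once in a run the grip may slacken for a moment while it holds something.
It also fails if it takes over 210 s, if anything falls off the work surface, if the arm or the gripper's body presses on something with over 40 N, if the wrist force passes 120 N, or if a joint passes its speed limit or range.

## Working session

There is one attempt and no reset: what is moved stays moved. The work goes in short steps, Python scripts to look and compute and a tool call to move; the robot and the scene stay as the last step left them, time stands still between calls to the robot, and variables do not carry over. Pictures are saved under pics/ and viewed, and the job is handed in when it is done.

Besides the shell and the picture viewer there is one more tool, called after "Call:" in YAML: its name, and indented under it one key for each argument. jog_arm: Moves the arm, as the interface text tells. Its arguments: {"type":"object","properties":{"targets":{"type":"array","items":{"type":"object","properties":{"gripper":{"type":"number"},"dx":{"type":"number","minimum":-1,"maximum":1},"dy":{"type":"number","minimum":-1,"maximum":1},"dz":{"type":"number","minimum":-1,"maximum":1},"rx":{"type":"number","minimum":-1,"maximum":1},"ry":{"type":"number","minimum":-1,"maximum":1},"rz":{"type":"number","minimum":-1,"maximum":1}}}},"squeeze":{"type":"number"}},"required":["targets"]}

```bash
mkdir -p pics; cat > h.py <<'E'
from workcell import *
import numpy as np, cv2
def grab(name,fn=None):
    m=camera_model(name); im=get_image(name)
    if fn: cv2.imwrite('pics/'+fn+'.png',im[:,:,::-1])
    return im,m
def K(m):
    f=192/np.tan(np.radians(m['fovy'])/2); return f
def ray(m,u,v):
    R,_=cv2.Rodrigues(np.array(m['rvec'],float)); t=np.array(m['tvec'],float)
    f=K(m); d=R.T@np.array([(u-m['cx'])/f,(v-m['cy'])/f,1.]); return -R.T@t,d
def onz(m,u,v,z):
    o,d=ray(m,u,v); return o+d*(z-o[2])/d[2]
def proj(m,p):
    R,_=cv2.Rodrigues(np.array(m['rvec'],float)); c=R@np.array(p,float)+np.array(m['tvec'],float); f=K(m)
    return c[:2]/c[2]*f+[m['cx'],m['cy']]
def tri(rs):
    A=np.zeros((3,3));b=np.zeros(3)
    for o,d in rs:
        d=d/np.linalg.norm(d);P=np.eye(3)-np.outer(d,d);A+=P;b+=P@o
    x=np.linalg.solve(A,b); return x,[np.linalg.norm(np.cross(x-o,d/np.linalg.norm(d))) for o,d in rs]
E
python3 - <<'E'
from h import *
np.set_printoptions(precision=4,suppress=True)
for n in ['scene','side','wrist']:
    im,m=grab(n,n+'0'); print(n,m, -cv2.Rodrigues(np.array(m['rvec']))[0].T@np.array(m['tvec']))
print(get_obs())
E
```

```text
scene {'fovy': 46.720611033500184, 'cx': 263.4565143356889, 'cy': 192.38372781166856, 'rvec': array([ 1.367 ,  2.4088, -0.6842]), 'tvec': array([ 0.3151, -0.3203,  1.3825])} [1.0358 0.2287 0.994 ]
side {'fovy': 47.92444571594155, 'cx': 257.07896906273555, 'cy': 191.16732873177546, 'rvec': array([ 0.8035, -2.6735,  0.9248]), 'tvec': array([0.4278, 0.3144, 0.9891])} [0.1433 0.5368 0.9755]
wrist {'fovy': 59.30758499342556, 'cx': 254.2070130071745, 'cy': 191.67401356760075, 'rvec': array([-2.3689,  1.734 ,  0.2178]), 'tvec': array([-0.6748, -0.0282,  0.3896])} [ 0.2687 -0.6236  0.3832]
{'time_s': 0.15, 'joint_pos': array([ 1.2341,  0.4693, -0.0486,  1.5334,  0.0241,  1.141 , -0.0823]), 'qd': array([-0.0001, -0.0011, -0.0009, -0.0051, -0.0007, -0.001 ,  0.0011]), 'joint_torque': array([  0.0003, -50.8426,  -0.0811, -23.6422,  -0.0614,   0.0356,
         0.0002]), 'tool_pos': array([ 0.2044, -0.6428,  0.2217]), 'tool_rot': array([ 3.1415,  0.0015, -1.263 ]), 'wrist_force': array([ 0.17  ,  0.2018, -1.0115]), 'ft_torque': array([0.0104, 0.0255, 0.0028]), 'gripper_width': 0.9993219387817371}
```

View pics/scene0.png

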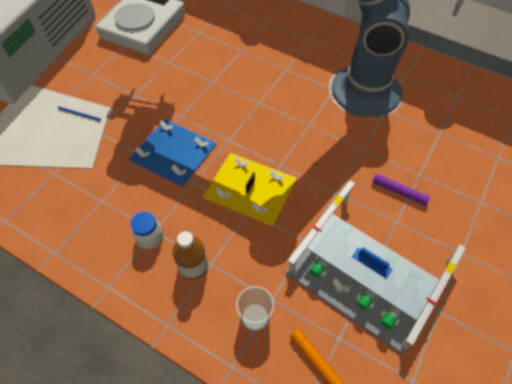

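View pics/side0.png

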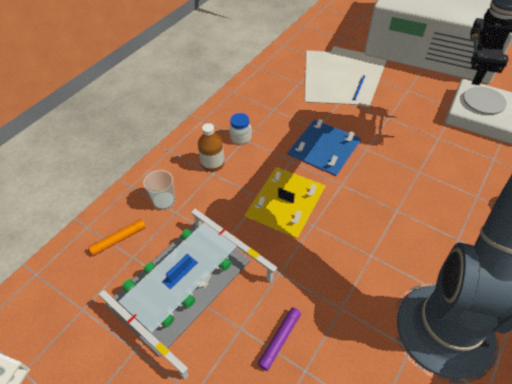

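View pics/wrist0.png

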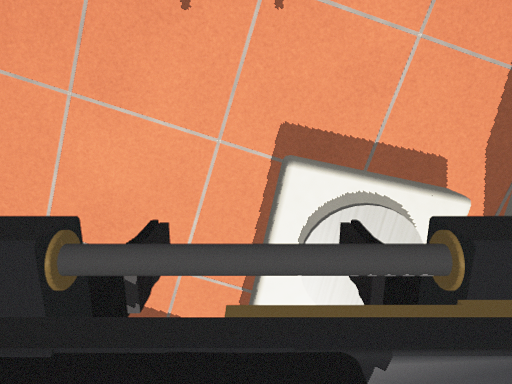

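```bash
python3 - <<'E'
import cv2
a=cv2.imread('pics/scene0.png'); b=cv2.imread('pics/side0.png')
cv2.imwrite('pics/s1.png',cv2.resize(a[170:360,270:480],None,fx=3.8,fy=3.1 if 0 else 3.0,interpolation=3)) if 0 else cv2.imwrite('pics/s1.png',cv2.resize(a[170:360,270:480],None,fx=3.1,fy=3.1,interpolation=3))
cv2.imwrite('pics/s2.png',cv2.resize(a[110:230,120:310],None,fx=4,fy=4,interpolation=3))
cv2.imwrite('pics/d1.png',cv2.resize(b[200:384,90:285],None,fx=3.2,fy=3.2,interpolation=3))
cv2.imwrite('pics/d2.png',cv2.resize(b[110:245,230:370],None,fx=4.4,fy=4.4,interpolation=3))
E
```

```text
(no output)
```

View pics/s1.png

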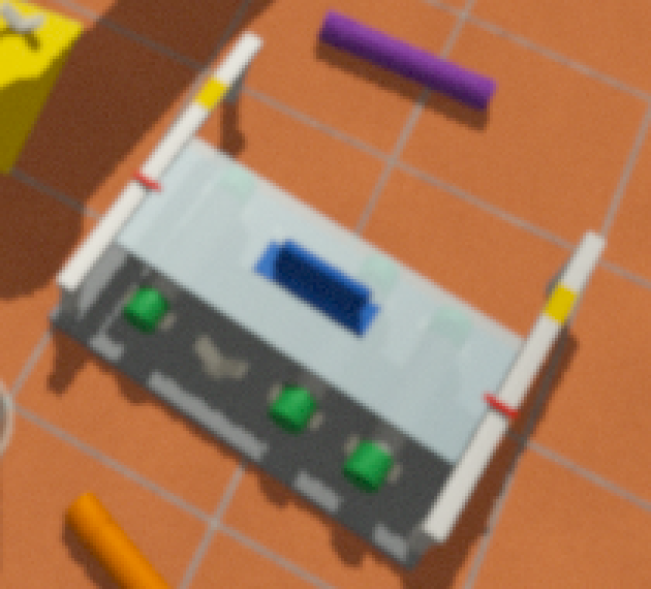

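View pics/d1.png

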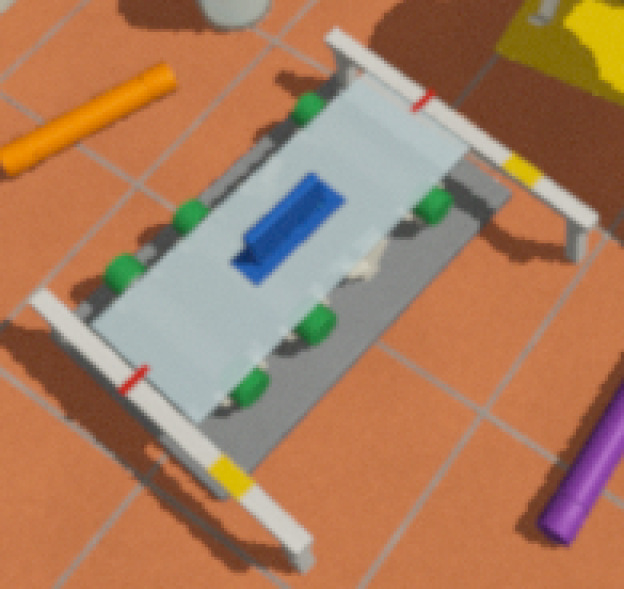

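View pics/s2.png

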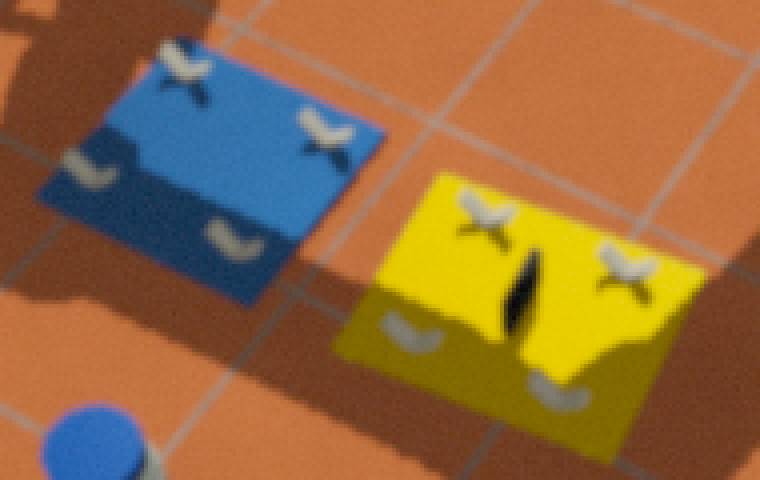

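View pics/d2.png

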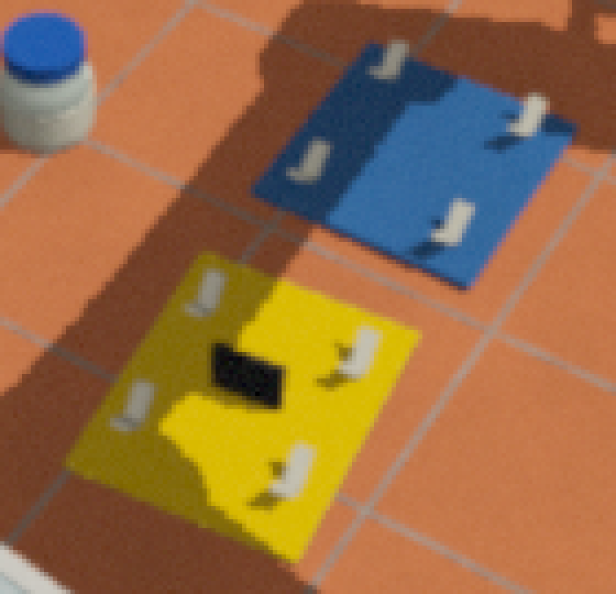

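```bash
cat >> h.py <<'E'
np.set_printoptions(precision=4,suppress=True)
def blobs(im,lo,hi,amin=15):
    hsv=cv2.cvtColor(im,cv2.COLOR_RGB2HSV); mk=cv2.inRange(hsv,np.array(lo),np.array(hi))
    n,l,s,c=cv2.connectedComponentsWithStats(mk)
    return [(s[i,4],c[i],(l==i).astype(np.uint8)) for i in np.argsort(-s[:,4]) if i>0 and s[i,4]>=amin]
def quad(mk):
    c=max(cv2.findContours(mk,0,2)[0],key=cv2.contourArea)
    return cv2.convexHull(c)[:,0,:], cv2.minAreaRect(c)
E
python3 - <<'E'
from h import *
M={}
for n in ['scene','side']:
    im=cv2.imread('pics/%s0.png'%n)[:,:,::-1].copy(); m=camera_model(n)
    for nm,lo,hi in [('green',(50,100,40),(75,255,255)),('yellow',(25,120,60),(34,255,255)),('blue',(98,120,40),(125,255,255)),('red',(172,120,80),(180,255,255)),('purple',(130,80,60),(150,255,255))]:
        for a,c,mk in blobs(im,lo,hi):
            print(n,nm,a,c,onz(m,*c,0.045), quad(mk)[1] if a>100 else '')
E
```

```text
scene green 298 [17.8658 37.3423] [ 0.4157 -1.0323  0.045 ] ((18.500001907348633, 37.0), (13.435027122497559, 34.64822769165039), 45.0)
scene green 180 [388.1722 320.2056] [0.6542 0.3309 0.045 ] ((388.2306823730469, 320.1538391113281), (13.312806129455566, 14.422204971313477), 33.6900634765625)
scene green 166 [364.1024 301.4819] [0.6429 0.2697 0.045 ] ((364.2691955566406, 301.34613037109375), (12.480754852294922, 14.144856452941895), 33.690067291259766)
scene green 143 [316.6084 269.3357] [0.6295 0.1461 0.045 ] ((316.7307434082031, 269.1538391113281), (11.371355056762695, 13.312806129455566), 33.6900634765625)
scene yellow 2101 [252.5645 181.3389] [ 0.4993 -0.1041  0.045 ] ((252.11643981933594, 185.85614013671875), (76.19377136230469, 45.76308059692383), 20.556045532226562)
scene yellow 62 [450.2903 267.5   ] [0.4672 0.4079 0.045 ] 
scene yellow 47 [337.9787 199.7234] [0.4358 0.1077 0.045 ] 
scene yellow 27 [243.2593 209.2963] [ 0.5818 -0.0807  0.045 ] 
scene yellow 24 [231.3333 202.7083] [ 0.581 -0.116  0.045] 
scene yellow 23 [242.3478 159.2174] [ 0.4533 -0.1638  0.045 ] 
scene bl
[... 1398 characters left out ...]
935 0.3985 0.045 ] 
side yellow 46 [252.5435 252.7826] [0.4621 0.0973 0.045 ] 
side blue 1950 [324.3369 147.    ] [ 0.4856 -0.3197  0.045 ] ((323.72119140625, 145.997314453125), (60.5572395324707, 43.056419372558594), 23.749494552612305)
side blue 497 [179.1227 270.5775] [0.5822 0.2349 0.045 ] ((178.75001525878906, 270.7500305175781), (13.435027122497559, 38.18376159667969), 45.0)
side blue 224 [239.5    120.6964] [ 0.764  -0.2758  0.045 ] ((239.5, 120.5), (17.0, 15.0), 0.0)
side blue 39 [358.7949  86.9744] [ 0.5215 -0.6321  0.045 ] 
side purple 742 [278.8544 338.7561] [0.2954 0.2425 0.045 ] ((279.2995910644531, 338.3773193359375), (11.661436080932617, 67.54930114746094), 31.476839065551758)
```

```bash
cat >> h.py <<'E'
from scipy.spatial.transform import Rotation as Ro
def toolR(o=None):
    o=o or get_obs(); return Ro.from_euler('xyz',o['tool_rot']).as_matrix(),np.array(o['tool_pos'])
def delta(p,yaw=None):
    """tool-axis shift (norm units) to p after turning to yaw (tool down)"""
    R,t=toolR(); yc=Ro.from_matrix(R).as_euler('xyz')[2]
    if yaw is None: yaw=yc
    dyaw=(yaw-yc+np.pi)%(2*np.pi)-np.pi
    Rn=Ro.from_euler('xyz',[np.pi,0,yaw]).as_matrix()
    d=Rn.T@(np.array(p)-t)
    n=np.ceil(max(np.linalg.norm(d)/0.049,1))
    print('pos',t,'rot',Ro.from_matrix(R).as_euler('xyz'),'rz total',-dyaw/(np.pi/2),'shift norm',d/0.3,'rows>=',n,'per row',d/0.3/n)
E
python3 - <<'E'
from h import *
m=camera_model('wrist');Rc=cv2.Rodrigues(m['rvec'])[0];R,t=toolR()
print('cam in tool', R.T@(-Rc.T@m['tvec']-t)); print('cam axes in tool',R.T@Rc.T)
# handle triangulation
s=camera_model('scene');d=camera_model('side')
a=cv2.imread('pics/scene0.png');b=cv2.imread('pics/side0.png')
for p in [(361,248),(372.6,261.5)]:print(onz(s,*p,0.09))
print(tri([ray(s,372.57,261.57),ray(d,179.1,270.58)]))
delta([0.52,0.1,0.32],-0.12)
E
```

```text
cam in tool [ 0.001  -0.0671 -0.1616]
cam axes in tool [[ 1.     -0.0009 -0.0007]
 [ 0.001   0.9697  0.2443]
 [ 0.0005 -0.2443  0.9697]]
[0.5521 0.2122 0.09  ]
[0.5689 0.2475 0.09  ]
(array([0.5648, 0.2473, 0.0821]), [np.float64(0.00035941015415087), np.float64(0.000359410154150909)])
pos [ 0.2044 -0.6428  0.2217] rot [ 3.1415  0.0015 -1.263 ] rz total -0.7276438737546504 shift norm [ 0.7481 -2.5843 -0.3275] rows>= 17.0 per row [ 0.044  -0.152  -0.0193]
```

Call:
jog_arm:
  targets:
    - {"rz": -0.09,"dz": -0.05,"gripper": -1}
    - {"rz": -0.09,"dz": -0.05}
    - {"rz": -0.09,"dz": -0.05}
    - {"rz": -0.09,"dz": -0.05}
    - {"rz": -0.09,"dz": -0.05}
    - {"rz": -0.09,"dz": -0.05}
    - {"rz": -0.09,"dz": -0.05}
    - {"rz": -0.098}

```text
invalid input
```

```bash
python3 - <<'E'
from h import *
delta([0.55,0.18,0.34],-0.12)
print(get_obs()['joint_pos'])
E
```

```text
pos [ 0.2044 -0.6428  0.2217] rot [ 3.1415  0.0015 -1.263 ] rz total -0.7276438737546504 shift norm [ 0.8154 -2.861  -0.3942] rows>= 19.0 per row [ 0.0429 -0.1506 -0.0207]
[ 1.2341  0.4693 -0.0486  1.5334  0.0241  1.141  -0.0823]
```

Call:
jog_arm:
  squeeze: 30
  targets:
    - {"gripper": -1,"dx": 0,"dy": 0,"dz": -0.05,"rx": 0,"ry": 0,"rz": -0.09}
    - {"gripper": -1,"dx": 0,"dy": 0,"dz": -0.05,"rx": 0,"ry": 0,"rz": -0.09}
    - {"gripper": -1,"dx": 0,"dy": 0,"dz": -0.05,"rx": 0,"ry": 0,"rz": -0.09}
    - {"gripper": -1,"dx": 0,"dy": 0,"dz": -0.05,"rx": 0,"ry": 0,"rz": -0.09}
    - {"gripper": -1,"dx": 0,"dy": 0,"dz": -0.05,"rx": 0,"ry": 0,"rz": -0.09}
    - {"gripper": -1,"dx": 0,"dy": 0,"dz": -0.05,"rx": 0,"ry": 0,"rz": -0.09}
    - {"gripper": -1,"dx": 0,"dy": 0,"dz": -0.05,"rx": 0,"ry": 0,"rz": -0.09}
    - {"gripper": -1,"dx": 0,"dy": 0,"dz": -0.05,"rx": 0,"ry": 0,"rz": -0.098}

```text
time_s: 0.95
tool_pos: [0.2044, -0.6431, 0.3427]
tool_rot: [-3.141, 0.0, -0.117]
wrist_force: [1.4, -0.9, -0.3]
gripper_width: 1.002
```

```bash
python3 - <<'E'
from h import *
delta([0.55,0.18,0.34],-0.12)
print(get_obs()['joint_pos'])
E
```

```text
pos [ 0.2044 -0.6431  0.3427] rot [-3.1409  0.0004 -0.1174] rz total 0.001624758162375625 shift norm [ 0.8154 -2.8618  0.0091] rows>= 19.0 per row [ 0.0429 -0.1506  0.0005]
[ 1.3875  0.4168 -0.2786  1.3532  0.1134  1.3879  0.9935]
```

Call:
jog_arm:
  targets:
    - {"gripper": -1,"dx": 0.053,"dy": -0.15,"dz": 0,"rx": 0,"ry": 0,"rz": 0}
    - {"gripper": -1,"dx": 0.053,"dy": -0.15,"dz": 0,"rx": 0,"ry": 0,"rz": 0}
    - {"gripper": -1,"dx": 0.053,"dy": -0.15,"dz": 0,"rx": 0,"ry": 0,"rz": 0}
    - {"gripper": -1,"dx": 0.053,"dy": -0.15,"dz": 0,"rx": 0,"ry": 0,"rz": 0}
    - {"gripper": -1,"dx": 0.053,"dy": -0.15,"dz": 0,"rx": 0,"ry": 0,"rz": 0}
    - {"gripper": -1,"dx": 0.053,"dy": -0.15,"dz": 0,"rx": 0,"ry": 0,"rz": 0}
    - {"gripper": -1,"dx": 0.053,"dy": -0.15,"dz": 0,"rx": 0,"ry": 0,"rz": 0}
    - {"gripper": -1,"dx": 0.053,"dy": -0.15,"dz": 0,"rx": 0,"ry": 0,"rz": 0}
    - {"gripper": -1,"dx": 0.053,"dy": -0.15,"dz": 0,"rx": 0,"ry": 0,"rz": 0}
    - {"gripper": -1,"dx": 0.053,"dy": -0.15,"dz": 0,"rx": 0,"ry": 0,"rz": 0}
    - {"gripper": -1,"dx": 0.04,"dy": -0.15,"dz": 0,"rx": 0,"ry": 0,"rz": 0}
    - {"gripper": -1,"dx": 0.035,"dy": -0.15,"dz": 0,"rx": 0,"ry": 0,"rz": 0}
    - {"gripper": -1,"dx": 0.03,"dy": -0.15,"dz": 0,"rx": 0,"ry": 0,"rz": 0}
    - {"gripper": -1,"dx": 0.03,"dy": -0.15,"dz": 0,"rx": 0,"ry": 0,"rz": 0}
    - {"gripper": -1,"dx": 0.03,"dy": -0.15,"dz": 0,"rx": 0,"ry": 0,"rz": 0}
    - {"gripper": -1,"dx": 0.03,"dy": -0.15,"dz": 0,"rx": 0,"ry": 0,"rz": 0}
    - {"gripper": -1,"dx": 0.03,"dy": -0.15,"dz": 0,"rx": 0,"ry": 0,"rz": 0}
    - {"gripper": -1,"dx": 0.03,"dy": -0.15,"dz": 0,"rx": 0,"ry": 0,"rz": 0}
    - {"gripper": -1,"dx": 0.03,"dy": -0.15,"dz": 0,"rx": 0,"ry": 0,"rz": 0}
    - {"gripper": -1,"dx": 0,"dy": 0,"dz": 0,"rx": 0,"ry": 0,"rz": 0}

```text
time_s: 2.95
tool_pos: [0.5514, 0.1827, 0.342]
tool_rot: [-3.136, 0.002, -0.113]
wrist_force: [-1.4, -0.3, 0.0]
gripper_width: 1.0
```

```bash
python3 - <<'E'
from h import *
im,m=grab('wrist','w1'); np.save('w1.npy',m,allow_pickle=True)
delta([0.55,0.18,0.34],-0.12)
E
```

```text
pos [0.5516 0.1789 0.3419] rot [-3.1399  0.0019 -0.1165] rz total 0.0022173459547876018 shift norm [-0.0057 -0.0029  0.0064] rows>= 1 per row [-0.0057 -0.0029  0.0064]
```

View pics/w1.png

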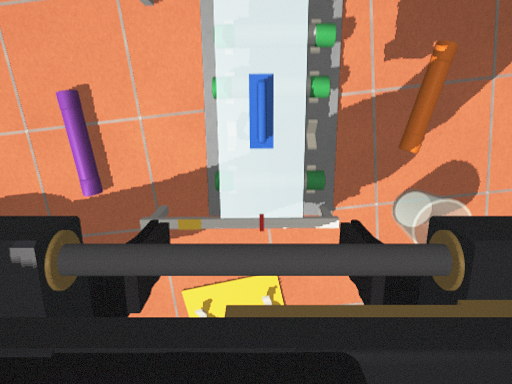

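```bash
python3 - <<'E'
from h import *
m=np.load('w1.npy',allow_pickle=True).item()
im=cv2.imread('pics/w1.png')
cv2.imwrite('pics/w1c.png',cv2.resize(im[0:240,200:350],None,fx=2.5*1,fy=2.5,interpolation=3))
cv2.imwrite('pics/w1h.png',cv2.resize(im[65:160,235:290],None,fx=6,fy=6,interpolation=2))
for p in [(262,78),(262,142),(262,110)]: print(p,onz(m,*p,0.113),onz(m,*p,0.075))
for p in [(262,222),(190,224)]: print(p,onz(m,*p,0.08))
print(proj(m,(.5648,.2473,.0821)))
# red & yellow in all
s=camera_model('scene');d=camera_model('side')
E
```

```text
(262, 78) [0.5715 0.2789 0.113 ] [0.5726 0.2819 0.075 ]
(262, 142) [0.5639 0.2091 0.113 ] [0.5643 0.2054 0.075 ]
(262, 110) [0.5678 0.2448 0.113 ] [0.5685 0.2445 0.075 ]
(262, 222) [0.5529 0.1013 0.08  ]
(190, 224) [0.4577 0.1093 0.08  ]
[258.8181 108.0526]
```

View pics/w1h.png

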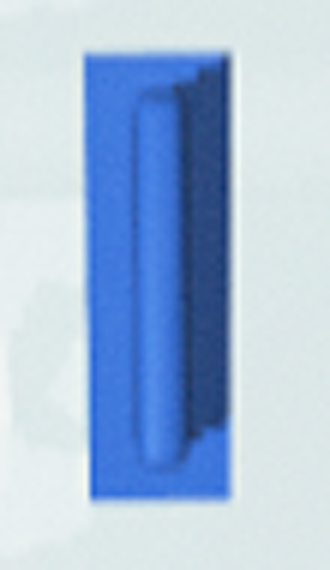

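View pics/w1c.png

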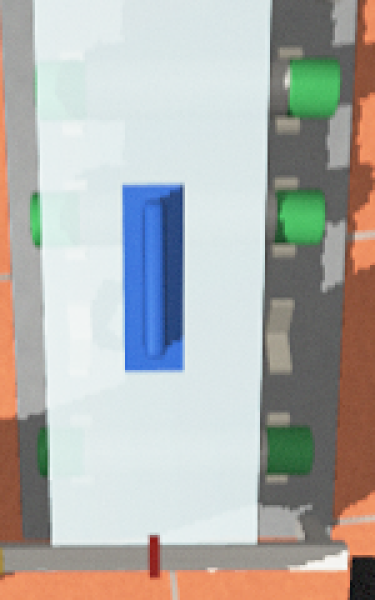

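```bash
python3 - <<'E'
from h import *
delta([0.567,0.2435,0.12],-0.112)
E
```

```text
pos [0.5516 0.1789 0.3419] rot [-3.1399  0.0019 -0.1165] rz total -0.0028756122241530534 shift norm [ 0.027  -0.2196  0.7397] rows>= 5.0 per row [ 0.0054 -0.0439  0.1479]
```

Call:
jog_arm:
  targets:
    - {"gripper": -1,"dx": 0.013,"dy": -0.11,"dz": 0.08,"rx": 0,"ry": 0,"rz": 0}
    - {"gripper": -1,"dx": 0.013,"dy": -0.11,"dz": 0.1,"rx": 0,"ry": 0,"rz": 0}
    - {"gripper": -1,"dx": 0,"dy": 0,"dz": 0.14,"rx": 0,"ry": 0,"rz": 0}
    - {"gripper": -1,"dx": 0,"dy": 0,"dz": 0.14,"rx": 0,"ry": 0,"rz": 0}
    - {"gripper": -1,"dx": 0,"dy": 0,"dz": 0.14,"rx": 0,"ry": 0,"rz": 0}
    - {"gripper": -1,"dx": 0,"dy": 0,"dz": 0.14,"rx": 0,"ry": 0,"rz": 0}
    - {"gripper": -1,"dx": 0,"dy": 0,"dz": 0,"rx": 0,"ry": 0,"rz": 0}
    - {"gripper": -1,"dx": 0,"dy": 0,"dz": 0,"rx": 0,"ry": 0,"rz": 0}
    - {"gripper": -1,"dx": 0,"dy": 0,"dz": 0,"rx": 0,"ry": 0,"rz": 0}

```text
time_s: 3.9
tool_pos: [0.5699, 0.2401, 0.1233]
tool_rot: [-3.139, -0.004, -0.124]
wrist_force: [0.6, -0.4, 0.6]
gripper_width: 1.001
```

```bash
python3 - <<'E'
from h import *
im,m=grab('wrist','w2'); grab('side','d2b')
delta([0.567,0.2435,0.086],-0.112)
E
```

```text
pos [0.5698 0.2403 0.1233] rot [-3.1395 -0.0041 -0.1239] rz total -0.0076067694083943 shift norm [-0.0103 -0.0096  0.1242] rows>= 1 per row [-0.0103 -0.0096  0.1242]
```

View pics/w2.png

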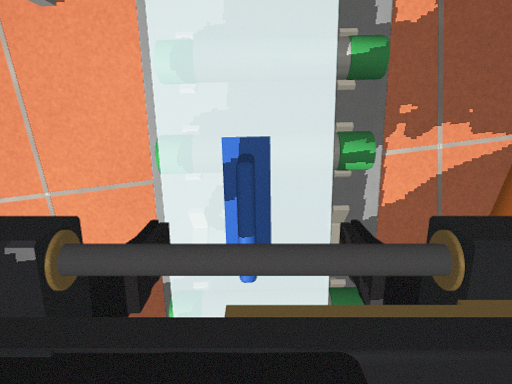

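View pics/d2b.png

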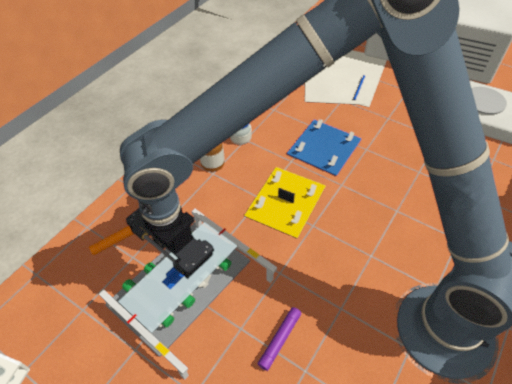

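Call:
jog_arm:
  squeeze: 40
  targets:
    - {"gripper": -1,"dx": -0.01,"dy": -0.01,"dz": 0.06,"rx": 0,"ry": 0,"rz": -0.008}
    - {"gripper": -1,"dx": 0,"dy": 0,"dz": 0.06,"rx": 0,"ry": 0,"rz": 0}
    - {"gripper": -1,"dx": 0,"dy": 0,"dz": 0,"rx": 0,"ry": 0,"rz": 0}
    - {"gripper": 1,"dx": 0,"dy": 0,"dz": 0,"rx": 0,"ry": 0,"rz": 0}
    - {"gripper": 1,"dx": 0,"dy": 0,"dz": 0,"rx": 0,"ry": 0,"rz": 0}
    - {"gripper": 1,"dx": 0,"dy": 0,"dz": 0,"rx": 0,"ry": 0,"rz": 0}
    - {"gripper": 1,"dx": 0,"dy": 0,"dz": 0,"rx": 0,"ry": 0,"rz": 0}
    - {"gripper": 1,"dx": 0,"dy": 0,"dz": 0,"rx": 0,"ry": 0,"rz": 0}
    - {"gripper": 1,"dx": 0,"dy": 0,"dz": 0,"rx": 0,"ry": 0,"rz": 0}
    - {"gripper": 1,"dx": 0,"dy": 0,"dz": 0,"rx": 0,"ry": 0,"rz": 0}

```text
time_s: 5.0
tool_pos: [0.5657, 0.243, 0.0846]
tool_rot: [3.142, -0.0, -0.111]
wrist_force: [0.3, -0.0, 0.4]
gripper_width: 0.452
```

```bash
python3 - <<'E'
from h import *
o=get_obs();p=o['tool_pos']
delta(p+0.095*np.array([np.cos(-.115),np.sin(-.115),0])*-1)
E
```

```text
pos [0.5657 0.243  0.0846] rot [ 3.1416 -0.0001 -0.1108] rz total -0.0 shift norm [-0.3167 -0.0013 -0.    ] rows>= 2.0 per row [-0.1583 -0.0007 -0.    ]
```

Fingers still closing (width 0.452); let them finish.

Call:
jog_arm:
  targets:
    - {"gripper": 1,"dx": 0,"dy": 0,"dz": 0,"rx": 0,"ry": 0,"rz": 0}
    - {"gripper": 1,"dx": 0,"dy": 0,"dz": 0,"rx": 0,"ry": 0,"rz": 0}
    - {"gripper": 1,"dx": 0,"dy": 0,"dz": 0,"rx": 0,"ry": 0,"rz": 0}
    - {"gripper": 1,"dx": 0,"dy": 0,"dz": 0,"rx": 0,"ry": 0,"rz": 0}
    - {"gripper": 1,"dx": 0,"dy": 0,"dz": 0,"rx": 0,"ry": 0,"rz": 0}
    - {"gripper": 1,"dx": 0,"dy": 0,"dz": 0,"rx": 0,"ry": 0,"rz": 0}
    - {"gripper": 1,"dx": 0,"dy": 0,"dz": 0,"rx": 0,"ry": 0,"rz": 0}
    - {"gripper": 1,"dx": 0,"dy": 0,"dz": 0,"rx": 0,"ry": 0,"rz": 0}

```text
time_s: 5.8
tool_pos: [0.5659, 0.243, 0.0845]
tool_rot: [-3.142, -0.0, -0.111]
wrist_force: [1.4, 0.7, -0.8]
gripper_width: 0.112
```

Call:
jog_arm:
  targets:
    - {"gripper": 1,"dx": -0.03,"dy": 0,"dz": 0,"rx": 0,"ry": 0,"rz": 0}
    - {"gripper": 1,"dx": -0.03,"dy": 0,"dz": 0,"rx": 0,"ry": 0,"rz": 0}
    - {"gripper": 1,"dx": -0.03,"dy": 0,"dz": 0,"rx": 0,"ry": 0,"rz": 0}
    - {"gripper": 1,"dx": -0.03,"dy": 0,"dz": 0,"rx": 0,"ry": 0,"rz": 0}
    - {"gripper": 1,"dx": -0.03,"dy": 0,"dz": 0,"rx": 0,"ry": 0,"rz": 0}
    - {"gripper": 1,"dx": -0.03,"dy": 0,"dz": 0,"rx": 0,"ry": 0,"rz": 0}
    - {"gripper": 1,"dx": -0.03,"dy": 0,"dz": 0,"rx": 0,"ry": 0,"rz": 0}
    - {"gripper": 1,"dx": -0.03,"dy": 0,"dz": 0,"rx": 0,"ry": 0,"rz": 0}
    - {"gripper": 1,"dx": -0.03,"dy": 0,"dz": 0,"rx": 0,"ry": 0,"rz": 0}
    - {"gripper": 1,"dx": -0.03,"dy": 0,"dz": 0,"rx": 0,"ry": 0,"rz": 0}
    - {"gripper": 1,"dx": 0,"dy": 0,"dz": 0,"rx": 0,"ry": 0,"rz": 0}
    - {"gripper": 1,"dx": 0,"dy": 0,"dz": 0,"rx": 0,"ry": 0,"rz": 0}

```text
time_s: 7.0
tool_pos: [0.4766, 0.2523, 0.0845]
tool_rot: [3.141, -0.001, -0.111]
wrist_force: [2.9, -2.0, -1.6]
gripper_width: 0.111
```

```bash
python3 - <<'E'
from h import *
a,m=grab('scene');b,d=grab('side','d3')
cv2.imwrite('pics/s3.png',cv2.resize(a[170:360,270:480],None,fx=3.1,fy=3.1,interpolation=3)[:,:,::-1])
cv2.imwrite('pics/d3c.png',cv2.resize(b[200:384,90:285],None,fx=3.2,fy=3.2,interpolation=3)[:,:,::-1])
E
```

```text
(no output)
```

View pics/s3.png

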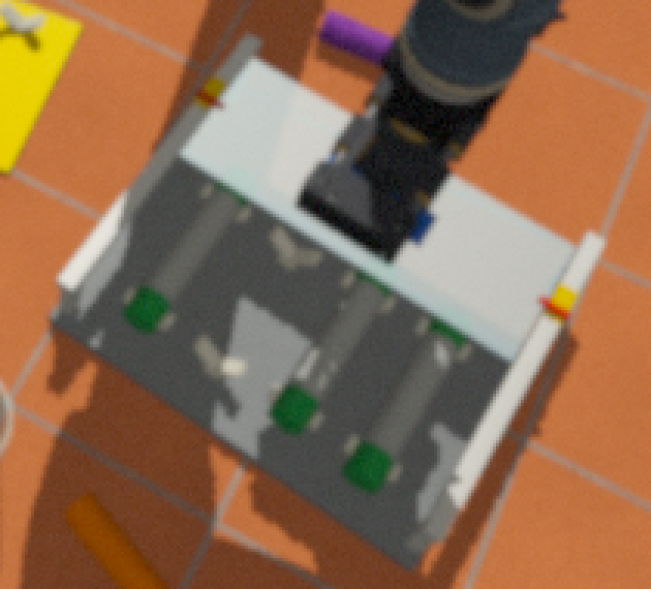

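View pics/d3c.png

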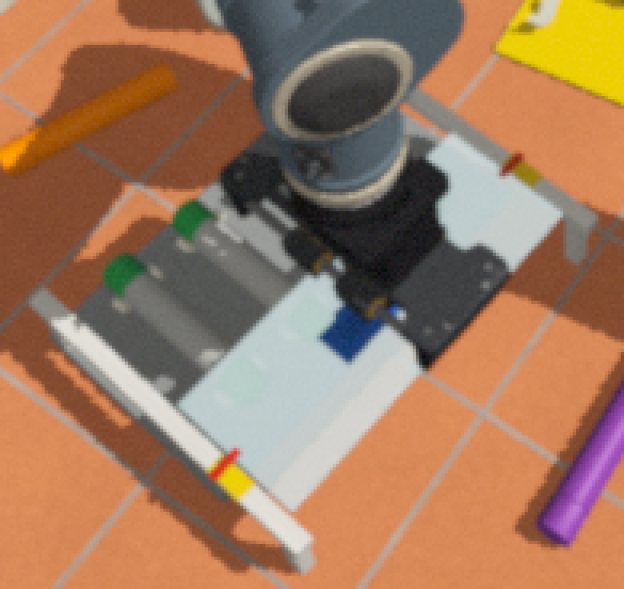

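Call:
jog_arm:
  targets:
    - {"gripper": 1,"dx": -0.012,"dy": 0,"dz": 0,"rx": 0,"ry": 0,"rz": 0}
    - {"gripper": 1,"dx": -0.012,"dy": 0,"dz": 0,"rx": 0,"ry": 0,"rz": 0}
    - {"gripper": 1,"dx": -0.012,"dy": 0,"dz": 0,"rx": 0,"ry": 0,"rz": 0}
    - {"gripper": 1,"dx": 0,"dy": 0,"dz": 0,"rx": 0,"ry": 0,"rz": 0}
    - {"gripper": 1,"dx": 0,"dy": 0,"dz": 0,"rx": 0,"ry": 0,"rz": 0}
    - {"gripper": 1,"dx": 0,"dy": 0,"dz": 0,"rx": 0,"ry": 0,"rz": 0}
    - {"gripper": 1,"dx": 0,"dy": 0,"dz": 0,"rx": 0,"ry": 0,"rz": 0}

```text
time_s: 7.8
tool_pos: [0.4666, 0.2533, 0.0845]
tool_rot: [3.141, -0.001, -0.112]
wrist_force: [5.2, -2.8, -2.3]
gripper_width: 0.112
```

```bash
python3 - <<'E'
from h import *
a,m=grab('scene');b,d=grab('side','d3')
A=cv2.resize(a[170:280,320:480],None,fx=3.1,fy=3.1,interpolation=3)[:,:,::-1]
B=cv2.resize(b[230:384,90:285],None,fx=2,fy=2,interpolation=3)[:,:,::-1]
H=max(A.shape[0],B.shape[0]);o=np.zeros((H,900,3),np.uint8);o[:A.shape[0],:A.shape[1]]=A;o[:B.shape[0],500:500+B.shape[1]-0][:, :400]=B[:,:400]
cv2.imwrite('pics/m3.png',cv2.resize(o,(800,int(H*8/9))))
E
```

```text
(no output)
```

View pics/m3.png

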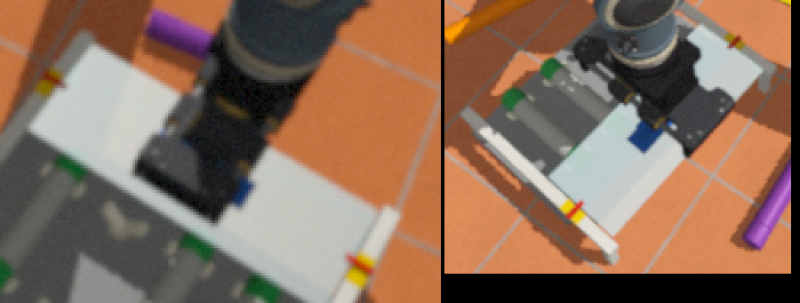

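Call:
jog_arm:
  targets:
    - {"gripper": -1,"dx": 0,"dy": 0,"dz": 0,"rx": 0,"ry": 0,"rz": 0}
    - {"gripper": -1,"dx": 0,"dy": 0,"dz": 0,"rx": 0,"ry": 0,"rz": 0}
    - {"gripper": -1,"dx": 0,"dy": 0,"dz": 0,"rx": 0,"ry": 0,"rz": 0}
    - {"gripper": -1,"dx": 0,"dy": 0,"dz": 0,"rx": 0,"ry": 0,"rz": 0}
    - {"gripper": -1,"dx": 0,"dy": 0,"dz": -0.1,"rx": 0,"ry": 0,"rz": 0}
    - {"gripper": -1,"dx": 0,"dy": 0,"dz": -0.15,"rx": 0,"ry": 0,"rz": 0}
    - {"gripper": -1,"dx": 0.1,"dy": 0.05,"dz": -0.12,"rx": 0,"ry": 0,"rz": 0}
    - {"gripper": -1,"dx": 0.1,"dy": 0.08,"dz": -0.1,"rx": 0,"ry": 0,"rz": 0}
    - {"gripper": -1,"dx": 0.1,"dy": 0.08,"dz": -0.1,"rx": 0,"ry": 0,"rz": 0}
    - {"gripper": -1,"dx": 0,"dy": 0,"dz": 0,"rx": 0,"ry": 0,"rz": 0}
    - {"gripper": -1,"dx": 0,"dy": 0,"dz": 0,"rx": 0,"ry": 0,"rz": 0}
    - {"gripper": -1,"dx": 0,"dy": 0,"dz": 0,"rx": 0,"ry": 0,"rz": 0}

```text
time_s: 9.1
tool_pos: [0.5463, 0.1826, 0.2546]
tool_rot: [3.141, 0.002, -0.109]
wrist_force: [-0.3, 0.3, -0.7]
gripper_width: 0.99
```

```bash
python3 - <<'E'
from h import *
im,m=grab('wrist','w4'); np.save('w4.npy',m,allow_pickle=True)
print(get_obs()['joint_pos'],get_obs()['tool_pos'])
E
```

```text
[ 0.2479  0.4018 -0.8513  1.6981  0.3213  1.191  -0.7934] [0.5462 0.1828 0.2546]
```

View pics/w4.png

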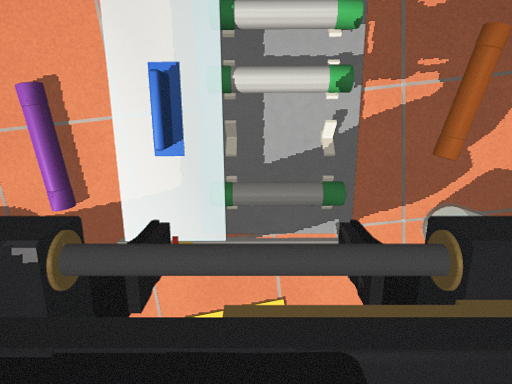

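```bash
python3 - <<'E'
from h import *
m=np.load('w4.npy',allow_pickle=True).item()
im=cv2.imread('pics/w4.png')[:,:,::-1].copy()
for a,c,mk in blobs(im,(50,110,30),(75,255,255)):
    ys,xs=np.nonzero(mk); print(a,c,xs.min(),xs.max(),ys.min(),ys.max(),onz(m,*c,0.045),onz(m,*c,0.05))
cv2.imwrite('pics/w4c.png',cv2.resize(cv2.imread('pics/w4.png')[0:225,190:380],None,fx=3,fy=2.6,interpolation=3)) 
E
```

```text
706 [349.1034  13.7479] 335 363 0 28 [0.6584 0.3273 0.045 ] [0.657  0.3262 0.05  ]
626 [340.7859  77.9169] 328 353 65 91 [0.6473 0.2671 0.045 ] [0.646  0.2668 0.05  ]
486 [333.7305 193.0247] 323 345 182 204 [0.6334 0.1436 0.045 ] [0.6324 0.145  0.05  ]
395 [226.6506  14.3418] 220 234 0 29 [0.5364 0.3403 0.045 ] [0.5367 0.339  0.05  ]
217 [225.8157  79.0645] 222 230 66 92 [0.5276 0.2791 0.045 ] [0.5279 0.2787 0.05  ]
152 [228.1776 193.4934] 225 231 182 205 [0.5142 0.1561 0.045 ] [0.5147 0.1573 0.05  ]
```

View pics/w4c.png

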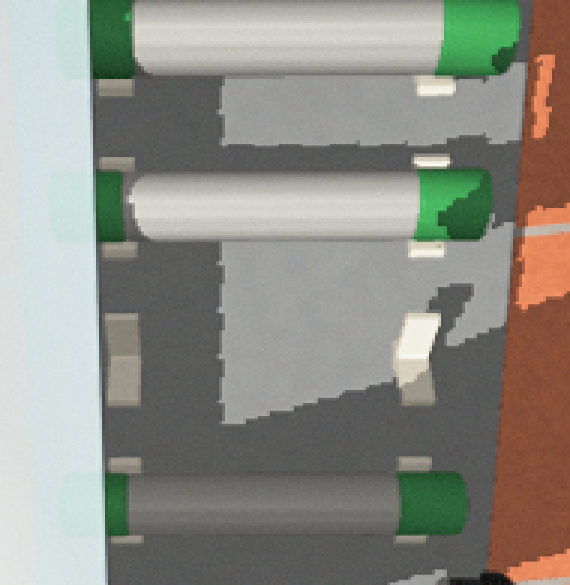

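```bash
python3 - <<'E'
from h import *
m=np.load('w4.npy',allow_pickle=True).item(); s=camera_model('scene');d=camera_model('side')
C=[onz(m,286.3,14,0.045),onz(m,280.8,78.3,.045),onz(m,277.8,193.3,.045)]
for c in C: print('col',c)
v=C[0]-C[2]; print('row yaw',np.arctan2(v[1],v[0])-np.pi/2,np.linalg.norm(v)/3)
w=onz(m,349.1,13.75,.045)-onz(m,226.65,14.3,.045);print('axis yaw',np.arctan2(w[1],w[0]))
for p in [(222,14),(223,79),(225,190)]: print('cover edge',onz(m,*p,0.075))
print('rail',tri([ray(s,353.2,182.9),ray(d,274.4,268.1)]),tri([ray(s,337.98,199.7),ray(d,252.5,252.8)]),tri([ray(s,450.3,267.5),ray(d,161.5,348.5)]))
# carrier/sheet: corners & brackets
S=lambda x,y:(120+x/4,110+y/4); D=lambda x,y:(230+x/4.4,110+y/4.4)
pr={'c_nw':((190,40),(575,130)),'c_ne':((386,132),(468,288)),'c_se':((250,306),(252,190)),'c_sw':((38,198),(370,44)),
'y1':((440,172),(420,332)),'y2':((708,272),(298,562)),'y3':((612,464),(68,466)),'y4':((334,350),(208,252)),'fin':((520,255),(247,357))}
for k,(a,b) in pr.items(): print(k,tri([ray(s,*S(*a)),ray(d,*D(*b))]), onz(s,*S(*a),0.005)[:2],onz(d,*D(*b),0.005)[:2])
E
```

```text
col [0.5959 0.334  0.045 ]
col [0.5849 0.2736 0.045 ]
col [0.5703 0.1502 0.045 ]
row yaw -0.13848449363207194 0.061862490832536116
axis yaw -0.10613136301588752
cover edge [0.5337 0.3336 0.075 ]
cover edge [0.5271 0.277  0.075 ]
cover edge [0.5146 0.1676 0.075 ]
rail (array([0.3876, 0.1198, 0.073 ]), [np.float64(0.003108476418974616), np.float64(0.0031084764189745714)]) (array([0.4529, 0.1108, 0.0724]), [np.float64(0.00038433470817998607), np.float64(0.00038433470817994823)]) (array([0.4834, 0.4027, 0.0721]), [np.float64(0.00014170289579176705), np.float64(0.000141702895791814)])
c_nw (array([ 0.4201, -0.4448,  0.0049]), [np.float64(0.0021750667430528677), np.float64(0.0021750667430530343)]) [ 0.4216 -0.4422] [ 0.4199 -0.4477]
c_ne (array([ 0.4165, -0.2746,  0.0023]), [np.float64(0.00047215818435257317), np.float64(0.00047215818435268457)]) [ 0.4184 -0.2727] [ 0.4157 -0.273 ]
c_se (array([ 0.5844, -0.2712,  0.0023]), [np.float64(0.0017258598387821073), np.float64(0.0017258598387821119)]) [ 0.5865 -0.268 ] [ 0.5831 -0.2711]
c_sw (array([ 0.588 , -0.4478,  0.0024]), [np.float64(0.0014823145971310375), np.float64(0.0014823145971311362)]) [ 0.59   -0.4442] [ 0.5868 -0.4471]
y1 (array([ 0.4257, -0.2235,  0.0015]), [np.float64(0.0008775176801317923), np.float64(0.0008775176801317088)]) [ 0.4283 -0.221 ] [ 0.4246 -0.2219]
y2 (array([ 0.4028, -0.0241,  0.0023]), [np.float64(0.0019410896845758496), np.float64(0.0019410896845758177)]) [ 0.4056 -0.0215] [ 0.4017 -0.0247]
y3 (array([ 0.5605, -0.0083, -0.0023]), [np.float64(0.002475628226231822), np.float64(0.0024756282262317275)]) [ 0.5651 -0.0042] [ 0.5569 -0.0069]
y4 (array([ 0.5814, -0.207 , -0.0017]), [np.float64(0.002862003975620164), np.float64(0.002862003975620161)]) [ 0.586  -0.2011] [ 0.5782 -0.2053]
fin (array([ 0.49  , -0.1141,  0.053 ]), [np.float64(0.004965619464187911), np.float64(0.0049656194641877595)]) [ 0.4593 -0.1368] [ 0.5087 -0.1419]
```

Call:
jog_arm:
  targets:
    - {"gripper": 0,"dx": 0,"dy": 0,"dz": 0,"rx": 0,"ry": 0,"rz": -0.0905}
    - {"gripper": 0,"dx": 0,"dy": 0,"dz": 0,"rx": 0,"ry": 0,"rz": -0.0905}
    - {"gripper": 0,"dx": 0,"dy": 0,"dz": 0,"rx": 0,"ry": 0,"rz": -0.0905}
    - {"gripper": 0,"dx": 0,"dy": 0,"dz": 0,"rx": 0,"ry": 0,"rz": -0.0905}
    - {"gripper": 0,"dx": 0,"dy": 0,"dz": 0,"rx": 0,"ry": 0,"rz": -0.0905}
    - {"gripper": 0,"dx": 0,"dy": 0,"dz": 0,"rx": 0,"ry": 0,"rz": -0.0905}
    - {"gripper": 0,"dx": 0,"dy": 0,"dz": 0,"rx": 0,"ry": 0,"rz": -0.0905}
    - {"gripper": 0,"dx": 0,"dy": 0,"dz": 0,"rx": 0,"ry": 0,"rz": -0.0905}
    - {"gripper": 0,"dx": 0,"dy": 0,"dz": 0,"rx": 0,"ry": 0,"rz": -0.0905}
    - {"gripper": 0,"dx": 0,"dy": 0,"dz": 0,"rx": 0,"ry": 0,"rz": -0.0905}
    - {"gripper": 0,"dx": 0,"dy": 0,"dz": 0,"rx": 0,"ry": 0,"rz": -0.0905}
    - {"gripper": 0,"dx": 0,"dy": 0,"dz": 0,"rx": 0,"ry": 0,"rz": 0}
    - {"gripper": 0,"dx": 0,"dy": 0,"dz": 0,"rx": 0,"ry": 0,"rz": 0}

```text
time_s: 10.45
tool_pos: [0.5471, 0.1823, 0.2549]
tool_rot: [-3.14, 0.0, 1.452]
wrist_force: [0.2, -0.1, 1.1]
gripper_width: 0.498
```

```bash
python3 - <<'E'
from h import *
print(get_obs()['joint_pos'])
delta([0.5703,0.1502,0.12],1.456)
im,m=grab('wrist','w5'); np.save('w5.npy',m,allow_pickle=True)
E
```

```text
[ 0.4513  0.5555 -1.2156  1.6875  0.5403  1.2866  0.5768]
pos [0.5471 0.1823 0.2549] rot [-3.1404  0.0001  1.4518] rz total -0.002659746755067267 shift norm [-0.0974  0.089   0.4498] rows>= 3.0 per row [-0.0325  0.0297  0.1499]
```

View pics/w5.png

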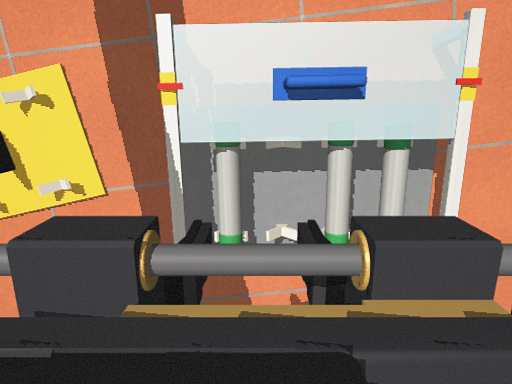

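```bash
python3 - <<'E'
from h import *
m4=np.load('w4.npy',allow_pickle=True).item(); m=np.load('w5.npy',allow_pickle=True).item()
im=cv2.imread('pics/w5.png')
cv2.imwrite('pics/w5c.png',cv2.resize(im[110:250,190:430],None,fx=3.2,fy=3.2,interpolation=3))
for c in [(0.5959,.334),(.5849,.2736),(.5703,.1502)]:
    u=np.array([np.cos(-.115),np.sin(-.115)])
    print([proj(m,[*(np.array(c)+k*u),.045]) for k in (-.065,-0.04,0,.065)])
E
```

```text
[array([397.795 , 135.8845]), array([395.5745, 158.6555]), array([392.1681, 193.5889]), array([386.9862, 246.7295])]
[array([341.8453, 132.4598]), array([340.5307, 155.3422]), array([338.5141, 190.443 ]), array([335.4469, 243.8299])]
[array([227.677 , 132.7187]), array([228.2218, 155.5946]), array([229.0574, 190.6857]), array([230.3284, 244.0581])]
```

View pics/w5c.png

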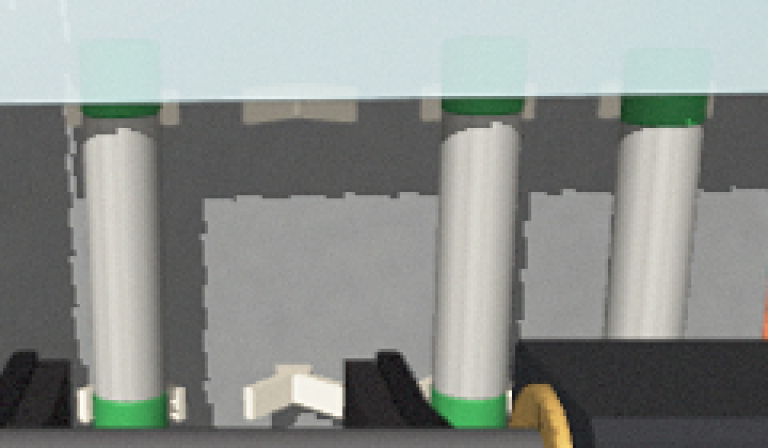

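Call:
jog_arm:
  targets:
    - {"gripper": 0,"dx": -0.049,"dy": 0.045,"dz": 0.1,"rx": 0,"ry": 0,"rz": 0}
    - {"gripper": 0,"dx": -0.049,"dy": 0.045,"dz": 0.1,"rx": 0,"ry": 0,"rz": 0}
    - {"gripper": 0,"dx": 0,"dy": 0,"dz": 0.13,"rx": 0,"ry": 0,"rz": 0}
    - {"gripper": 0,"dx": 0,"dy": 0,"dz": 0.13,"rx": 0,"ry": 0,"rz": 0}
    - {"gripper": 0,"dx": 0,"dy": 0,"dz": 0,"rx": 0,"ry": 0,"rz": 0}
    - {"gripper": 0,"dx": 0,"dy": 0,"dz": 0,"rx": 0,"ry": 0,"rz": 0}
    - {"gripper": 0,"dx": 0,"dy": 0,"dz": 0,"rx": 0,"ry": 0,"rz": 0}

```text
time_s: 11.2
tool_pos: [0.5725, 0.1505, 0.12]
tool_rot: [3.138, -0.002, 1.453]
wrist_force: [-0.3, 1.2, -0.3]
gripper_width: 0.498
```

```bash
python3 - <<'E'
from h import *
print(get_obs()['joint_pos'])
delta([0.5703,0.1502,0.027],1.456)
im,m=grab('wrist','w6'); grab('side','d6')
E
```

```text
[ 0.4177  0.7019 -1.0878  1.7999  0.7048  1.0833  0.5251]
pos [0.5725 0.1505 0.12  ] rot [ 3.1381 -0.0018  1.4529] rz total -0.001997058856656194 shift norm [-0.0019 -0.0071  0.3101] rows>= 2.0 per row [-0.0009 -0.0035  0.155 ]
```

View pics/w6.png

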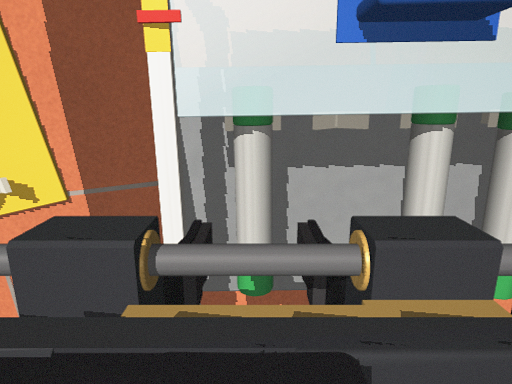

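Call:
jog_arm:
  squeeze: 30
  targets:
    - {"gripper": 0,"dx": 0,"dy": -0.006,"dz": 0.12,"rx": 0,"ry": 0,"rz": 0}
    - {"gripper": 0,"dx": 0,"dy": 0,"dz": 0.12,"rx": 0,"ry": 0,"rz": 0}
    - {"gripper": 0,"dx": 0,"dy": 0,"dz": 0.06,"rx": 0,"ry": 0,"rz": 0}
    - {"gripper": 0,"dx": 0,"dy": 0,"dz": 0,"rx": 0,"ry": 0,"rz": 0}
    - {"gripper": 1,"dx": 0,"dy": 0,"dz": 0,"rx": 0,"ry": 0,"rz": 0}
    - {"gripper": 1,"dx": 0,"dy": 0,"dz": 0,"rx": 0,"ry": 0,"rz": 0}
    - {"gripper": 1,"dx": 0,"dy": 0,"dz": 0,"rx": 0,"ry": 0,"rz": 0}
    - {"gripper": 1,"dx": 0,"dy": 0,"dz": 0,"rx": 0,"ry": 0,"rz": 0}
    - {"gripper": 1,"dx": 0,"dy": 0,"dz": 0,"rx": 0,"ry": 0,"rz": 0}
    - {"gripper": 1,"dx": 0,"dy": 0,"dz": 0,"rx": 0,"ry": 0,"rz": 0}

```text
time_s: 12.3
tool_pos: [0.5707, 0.1504, 0.0292]
tool_rot: [3.139, -0.002, 1.453]
wrist_force: [-0.4, 0.6, 6.3]
gripper_width: 0.313
```

Call:
jog_arm:
  targets:
    - {"gripper": 1,"dx": 0,"dy": 0,"dz": -0.015,"rx": 0,"ry": 0,"rz": 0}
    - {"gripper": 1,"dx": 0,"dy": 0.03,"dz": 0,"rx": 0,"ry": 0,"rz": 0}
    - {"gripper": 1,"dx": 0,"dy": 0.03,"dz": 0,"rx": 0,"ry": 0,"rz": 0}
    - {"gripper": 1,"dx": 0,"dy": 0.03,"dz": 0,"rx": 0,"ry": 0,"rz": 0}
    - {"gripper": 1,"dx": 0,"dy": 0.03,"dz": 0,"rx": 0,"ry": 0,"rz": 0}
    - {"gripper": 1,"dx": 0,"dy": 0,"dz": 0,"rx": 0,"ry": 0,"rz": 0}
    - {"gripper": 1,"dx": 0,"dy": 0,"dz": -0.1,"rx": 0,"ry": 0,"rz": 0}
    - {"gripper": 1,"dx": 0,"dy": 0,"dz": -0.15,"rx": 0,"ry": 0,"rz": 0}
    - {"gripper": 1,"dx": 0,"dy": 0,"dz": -0.15,"rx": 0,"ry": 0,"rz": 0}
    - {"gripper": 1,"dx": 0,"dy": 0,"dz": -0.15,"rx": 0,"ry": 0,"rz": 0}
    - {"gripper": 1,"dx": 0,"dy": 0,"dz": -0.15,"rx": 0,"ry": 0,"rz": 0}
    - {"gripper": 1,"dx": 0,"dy": 0,"dz": 0,"rx": 0,"ry": 0,"rz": 0}

```text
time_s: 13.5
tool_pos: [0.6075, 0.1481, 0.249]
tool_rot: [3.132, -0.005, 1.453]
wrist_force: [0.4, 0.1, -1.7]
gripper_width: 0.313
```

```bash
python3 - <<'E'
from h import *
print(get_obs()['joint_pos'])
delta([0.502,-0.30,0.25],1.582)
im,m=grab('wrist','w7')
E
```

```text
[ 0.4515  0.6222 -1.1623  1.5921  0.5897  1.3091  0.6589]
pos [0.6075 0.1481 0.249 ] rot [ 3.1317 -0.0054  1.4533] rz total -0.08194744090840239 shift norm [-1.4895 -0.3683 -0.0035] rows>= 10.0 per row [-0.1489 -0.0368 -0.0003]
```

View pics/w7.png

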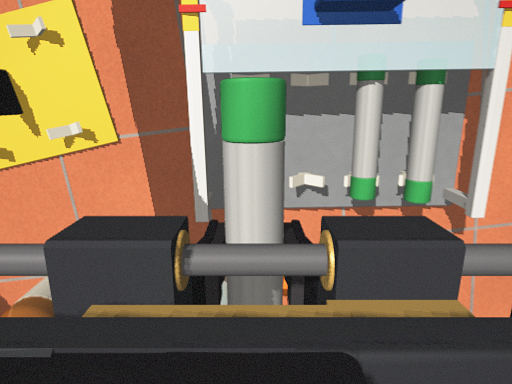

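Call:
jog_arm:
  targets:
    - {"gripper": 1,"dx": 0,"dy": 0,"dz": 0,"rx": 0,"ry": 0,"rz": -0.082}
    - {"gripper": 1,"dx": -0.149,"dy": -0.037,"dz": 0,"rx": 0,"ry": 0,"rz": 0}
    - {"gripper": 1,"dx": -0.149,"dy": -0.037,"dz": 0,"rx": 0,"ry": 0,"rz": 0}
    - {"gripper": 1,"dx": -0.149,"dy": -0.037,"dz": 0,"rx": 0,"ry": 0,"rz": 0}
    - {"gripper": 1,"dx": -0.149,"dy": -0.037,"dz": 0,"rx": 0,"ry": 0,"rz": 0}
    - {"gripper": 1,"dx": -0.149,"dy": -0.037,"dz": 0,"rx": 0,"ry": 0,"rz": 0}
    - {"gripper": 1,"dx": -0.149,"dy": -0.037,"dz": 0,"rx": 0,"ry": 0,"rz": 0}
    - {"gripper": 1,"dx": -0.149,"dy": -0.037,"dz": 0,"rx": 0,"ry": 0,"rz": 0}
    - {"gripper": 1,"dx": -0.149,"dy": -0.037,"dz": 0,"rx": 0,"ry": 0,"rz": 0}
    - {"gripper": 1,"dx": -0.149,"dy": -0.037,"dz": 0,"rx": 0,"ry": 0,"rz": 0}
    - {"gripper": 1,"dx": 0,"dy": 0,"dz": 0,"rx": 0,"ry": 0,"rz": 0}
    - {"gripper": 1,"dx": 0,"dy": 0,"dz": 0,"rx": 0,"ry": 0,"rz": 0}

```text
time_s: 14.75
tool_pos: [0.5082, -0.2595, 0.2399]
tool_rot: [-3.138, -0.002, 1.578]
wrist_force: [-0.2, 0.6, -0.7]
gripper_width: 0.314
```

```bash
python3 - <<'E'
from h import *
print(get_obs()['joint_pos'])
delta([0.502,-0.30,0.25],1.582)
im,m=grab('wrist','w8'); np.save('w8.npy',m,allow_pickle=True)
E
```

```text
[ 1.279   0.6083 -1.2889  1.7175  0.6054  1.2927  1.4361]
pos [ 0.5082 -0.2595  0.2399] rot [-3.1385 -0.0022  1.5785] rz total -0.002254658387000714 shift norm [-0.1349 -0.0221 -0.0338] rows>= 1 per row [-0.1349 -0.0221 -0.0338]
```

View pics/w8.png

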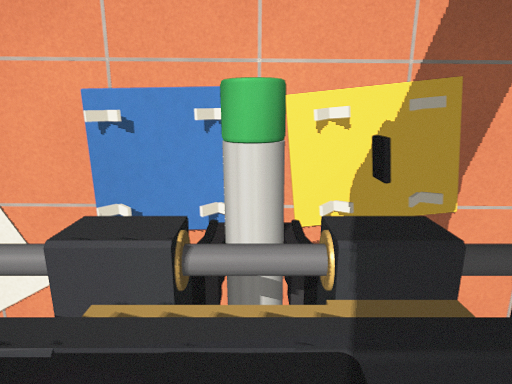

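```bash
python3 - <<'E'
from h import *
m=np.load('w8.npy',allow_pickle=True).item(); im=cv2.imread('pics/w8.png')
cv2.imwrite('pics/w8c.png',cv2.resize(im[80:240,75:235],None,fx=3.7,fy=3.7,interpolation=3))
for p in [(.447,-.30),(.557,-.30),(.447,-.42),(.557,-.42)]: print(p,proj(m,[*p,.029]),proj(m,[*p,.012]))
E
```

```text
(0.447, -0.3) [217.0204 111.1613] [218.6    111.0169]
(0.557, -0.3) [218.9256 209.2063] [220.3243 205.082 ]
(0.447, -0.42) [105.162  110.4031] [111.6201 110.2915]
(0.557, -0.42) [114.7096 208.6247] [120.3556 204.5191]
```

View pics/w8c.png

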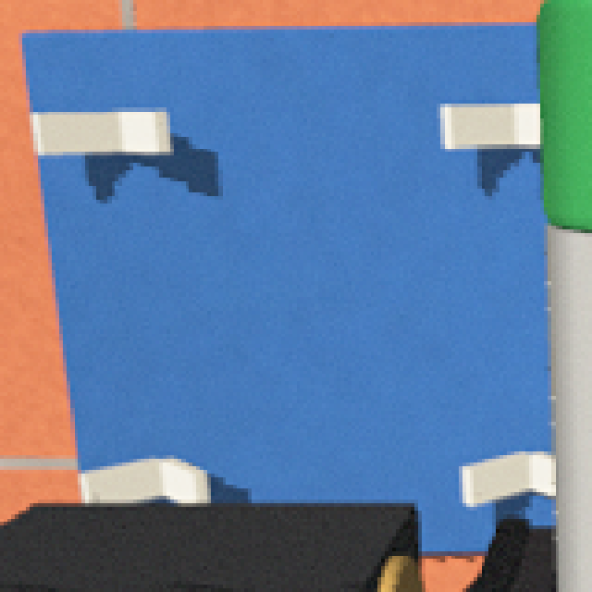

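```bash
python3 - <<'E'
from h import *
delta([0.505,-0.302,0.02],1.588)
E
```

```text
pos [ 0.5088 -0.2576  0.2405] rot [-3.1394 -0.0019  1.5818] rz total -0.003916612728225509 shift norm [-0.1476 -0.0153  0.7351] rows>= 5.0 per row [-0.0295 -0.0031  0.147 ]
```

Call:
jog_arm:
  targets:
    - {"gripper": 1,"dx": -0.074,"dy": -0.008,"dz": 0.1,"rx": 0,"ry": 0,"rz": -0.004}
    - {"gripper": 1,"dx": -0.074,"dy": -0.008,"dz": 0.12,"rx": 0,"ry": 0,"rz": 0}
    - {"gripper": 1,"dx": 0,"dy": 0,"dz": 0.14,"rx": 0,"ry": 0,"rz": 0}
    - {"gripper": 1,"dx": 0,"dy": 0,"dz": 0.14,"rx": 0,"ry": 0,"rz": 0}
    - {"gripper": 1,"dx": 0,"dy": 0,"dz": 0,"rx": 0,"ry": 0,"rz": 0}
    - {"gripper": 1,"dx": 0,"dy": 0,"dz": 0,"rx": 0,"ry": 0,"rz": 0}
    - {"gripper": 1,"dx": 0,"dy": 0,"dz": 0,"rx": 0,"ry": 0,"rz": 0}
    - {"gripper": 1,"dx": 0,"dy": 0,"dz": 0,"rx": 0,"ry": 0,"rz": 0}

```text
time_s: 15.6
tool_pos: [0.5073, -0.3025, 0.0946]
tool_rot: [3.138, 0.002, 1.589]
wrist_force: [0.6, -0.8, -1.2]
gripper_width: 0.312
```

```bash
python3 - <<'E'
from h import *
print(get_obs()['joint_pos'])
delta([0.505,-0.302,0.018],1.588)
im,m=grab('wrist','w9'); 
im,m=grab('scene','s9'); cv2.imwrite('pics/s9c.png',cv2.resize(im[100:220,110:310],None,fx=4,fy=4,interpolation=3)[:,:,::-1])
E
```

```text
[ 1.2324  0.7719 -1.1359  1.821   0.7971  1.0871  1.3845]
pos [ 0.5073 -0.3025  0.0946] rot [3.138  0.002  1.5887] rz total 0.00045466241006697077 shift norm [ 0.0018 -0.0076  0.2553] rows>= 2.0 per row [ 0.0009 -0.0038  0.1277]
```

View pics/w9.png

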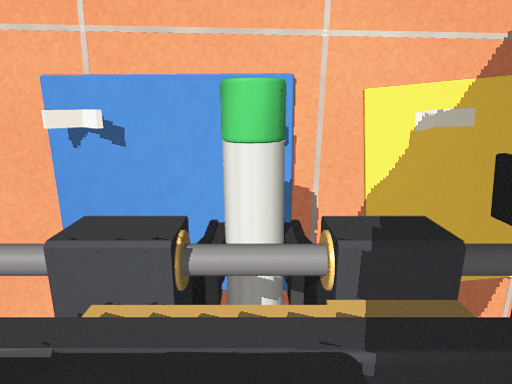

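View pics/s9c.png

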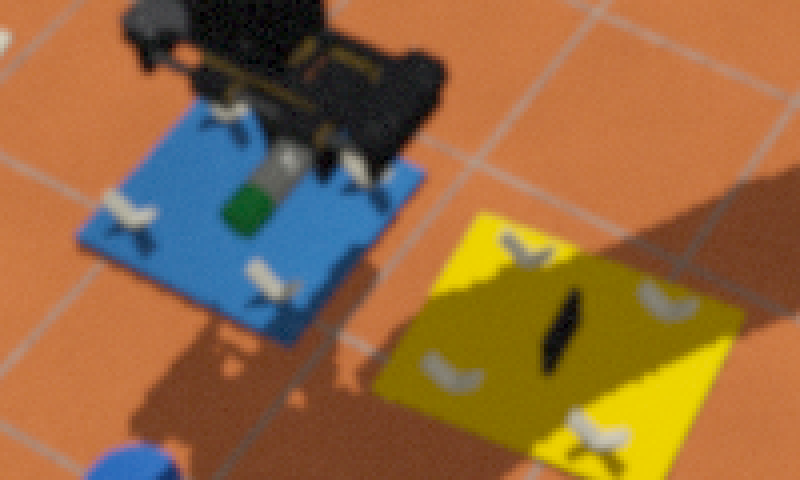

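Call:
jog_arm:
  targets:
    - {"gripper": 1,"dx": 0,"dy": -0.004,"dz": 0.12,"rx": 0,"ry": 0,"rz": 0}
    - {"gripper": 1,"dx": 0,"dy": 0,"dz": 0.07,"rx": 0,"ry": 0,"rz": 0}
    - {"gripper": 1,"dx": 0,"dy": 0,"dz": 0.04,"rx": 0,"ry": 0,"rz": 0}
    - {"gripper": 1,"dx": 0,"dy": 0,"dz": 0.02,"rx": 0,"ry": 0,"rz": 0}
    - {"gripper": 1,"dx": 0,"dy": 0,"dz": 0,"rx": 0,"ry": 0,"rz": 0}
    - {"gripper": 1,"dx": 0,"dy": 0,"dz": 0,"rx": 0,"ry": 0,"rz": 0}

```text
time_s: 16.3
tool_pos: [0.5051, -0.3028, 0.0177]
tool_rot: [3.14, 0.0, 1.588]
wrist_force: [-0.3, -1.2, -1.1]
gripper_width: 0.316
```

Call:
jog_arm:
  targets:
    - {"gripper": 1,"dx": 0,"dy": 0,"dz": 0.005,"rx": 0,"ry": 0,"rz": 0}
    - {"gripper": 1,"dx": 0,"dy": 0,"dz": 0,"rx": 0,"ry": 0,"rz": 0}
    - {"gripper": 0,"dx": 0,"dy": 0,"dz": 0,"rx": 0,"ry": 0,"rz": 0}
    - {"gripper": 0,"dx": 0,"dy": 0,"dz": 0,"rx": 0,"ry": 0,"rz": 0}
    - {"gripper": 0,"dx": 0,"dy": 0,"dz": 0,"rx": 0,"ry": 0,"rz": 0}
    - {"gripper": 0,"dx": 0,"dy": 0,"dz": 0,"rx": 0,"ry": 0,"rz": 0}
    - {"gripper": 0,"dx": 0,"dy": 0,"dz": -0.1,"rx": 0,"ry": 0,"rz": 0}
    - {"gripper": 0,"dx": 0,"dy": 0,"dz": -0.16,"rx": 0,"ry": 0,"rz": 0}
    - {"gripper": 0,"dx": 0,"dy": 0,"dz": -0.16,"rx": 0,"ry": 0,"rz": 0}
    - {"gripper": 0,"dx": 0,"dy": 0,"dz": -0.16,"rx": 0,"ry": 0,"rz": 0}
    - {"gripper": 0,"dx": 0,"dy": 0,"dz": -0.16,"rx": 0,"ry": 0,"rz": 0}
    - {"gripper": 0,"dx": 0,"dy": 0,"dz": 0,"rx": 0,"ry": 0,"rz": 0}

```text
time_s: 17.5
tool_pos: [0.5082, -0.3022, 0.2444]
tool_rot: [3.131, 0.005, 1.588]
wrist_force: [0.7, -0.5, 0.6]
gripper_width: 0.497
```

```bash
python3 - <<'E'
from h import *
print(get_obs()['joint_pos'])
delta([0.585,0.273,0.25],1.456)
im,m=grab('wrist','w10'); np.save('w10.npy',m,allow_pickle=True)
E
```

```text
[ 1.3178  0.6275 -1.2772  1.6758  0.6254  1.3037  1.5119]
pos [ 0.5082 -0.3022  0.2444] rot [3.1308 0.0046 1.5882] rz total 0.08415131590835212 shift norm [ 1.9341  0.0346 -0.0186] rows>= 12.0 per row [ 0.1612  0.0029 -0.0015]
```

View pics/w10.png

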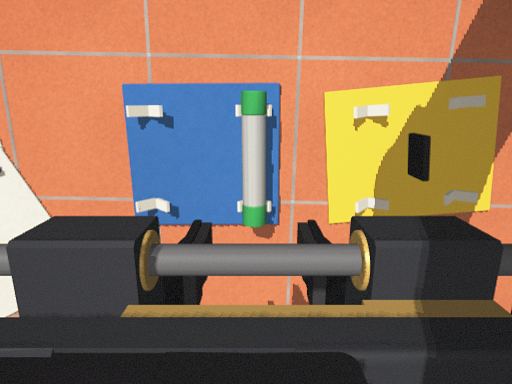

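Call:
jog_arm:
  targets:
    - {"gripper": 0,"dx": 0.16,"dy": 0.003,"dz": 0,"rx": 0,"ry": 0,"rz": 0}
    - {"gripper": 0,"dx": 0.16,"dy": 0.003,"dz": 0,"rx": 0,"ry": 0,"rz": 0}
    - {"gripper": 0,"dx": 0.16,"dy": 0.003,"dz": 0,"rx": 0,"ry": 0,"rz": 0}
    - {"gripper": 0,"dx": 0.16,"dy": 0.003,"dz": 0,"rx": 0,"ry": 0,"rz": 0}
    - {"gripper": 0,"dx": 0.16,"dy": 0.003,"dz": 0,"rx": 0,"ry": 0,"rz": 0}
    - {"gripper": 0,"dx": 0.16,"dy": 0.003,"dz": 0,"rx": 0,"ry": 0,"rz": 0}
    - {"gripper": 0,"dx": 0.16,"dy": 0.003,"dz": 0,"rx": 0,"ry": 0,"rz": 0}
    - {"gripper": 0,"dx": 0.16,"dy": 0.003,"dz": 0,"rx": 0,"ry": 0,"rz": 0}
    - {"gripper": 0,"dx": 0.16,"dy": 0.003,"dz": 0,"rx": 0,"ry": 0,"rz": 0}
    - {"gripper": 0,"dx": 0.16,"dy": 0.003,"dz": 0,"rx": 0,"ry": 0,"rz": 0}
    - {"gripper": 0,"dx": 0.16,"dy": 0.003,"dz": 0,"rx": 0,"ry": 0,"rz": 0}
    - {"gripper": 0,"dx": 0.16,"dy": 0.003,"dz": 0,"rx": 0,"ry": 0,"rz": 0}
    - {"gripper": 0,"dx": 0,"dy": 0,"dz": 0,"rx": 0,"ry": 0,"rz": 0.084}
    - {"gripper": 0,"dx": 0,"dy": 0,"dz": 0,"rx": 0,"ry": 0,"rz": 0}
    - {"gripper": 0,"dx": 0,"dy": 0,"dz": 0,"rx": 0,"ry": 0,"rz": 0}

```text
time_s: 19.05
tool_pos: [0.5051, 0.2722, 0.2361]
tool_rot: [-3.14, 0.002, 1.458]
wrist_force: [-0.0, 0.3, -0.4]
gripper_width: 0.497
```

```bash
python3 - <<'E'
from h import *
print(get_obs()['joint_pos'])
delta([0.585,0.273,0.12],1.456)
im,m=grab('wrist','w11'); np.save('w11.npy',m,allow_pickle=True)
for c in [(0.5959,.334),(.5849,.2736)]:
    u=np.array([np.cos(-.115),np.sin(-.115)])
    print([proj(m,[*(np.array(c)+k*u),.045]) for k in (-.065,-0.04,0,.065)])
E
```

```text
[ 0.2418  0.5313 -1.1372  1.7185  0.5101  1.2293  0.435 ]
pos [0.5051 0.2722 0.2361] rot [-3.1403  0.0024  1.4578] rz total 0.0011711218176206264 shift norm [0.0333 0.2641 0.3871] rows>= 3.0 per row [0.0111 0.088  0.129 ]
[array([321.9786, 187.0706]), array([320.8392, 209.3458]), array([319.0924, 243.4978]), array([316.4377, 295.401 ])]
[array([264.9879, 183.3613]), array([264.7876, 205.7502]), array([264.4806, 240.0732]), array([264.014 , 292.2284])]
```

View pics/w11.png

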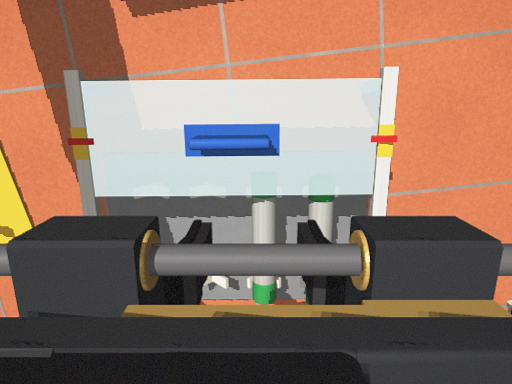

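Call:
jog_arm:
  targets:
    - {"gripper": 0,"dx": 0.011,"dy": 0.132,"dz": 0.02,"rx": 0,"ry": 0,"rz": 0}
    - {"gripper": 0,"dx": 0.022,"dy": 0.132,"dz": 0.02,"rx": 0,"ry": 0,"rz": 0}
    - {"gripper": 0,"dx": 0,"dy": 0,"dz": 0.13,"rx": 0,"ry": 0,"rz": 0}
    - {"gripper": 0,"dx": 0,"dy": 0,"dz": 0.13,"rx": 0,"ry": 0,"rz": 0}
    - {"gripper": 0,"dx": 0,"dy": 0,"dz": 0.09,"rx": 0,"ry": 0,"rz": 0}
    - {"gripper": 0,"dx": 0,"dy": 0,"dz": 0,"rx": 0,"ry": 0,"rz": 0}
    - {"gripper": 0,"dx": 0,"dy": 0,"dz": 0,"rx": 0,"ry": 0,"rz": 0}

```text
time_s: 19.8
tool_pos: [0.5857, 0.2731, 0.1208]
tool_rot: [-3.141, -0.0, 1.455]
wrist_force: [-0.2, 0.5, 0.1]
gripper_width: 0.5
```

```bash
python3 - <<'E'
from h import *
delta([0.585,0.2735,0.029],1.456)
im,m=grab('wrist','w12')
E
```

```text
pos [0.5857 0.2731 0.1208] rot [-3.1412 -0.0001  1.4548] rz total -0.0007349456723126399 shift norm [ 0.0012 -0.0025  0.3059] rows>= 2.0 per row [ 0.0006 -0.0012  0.153 ]
```

View pics/w12.png

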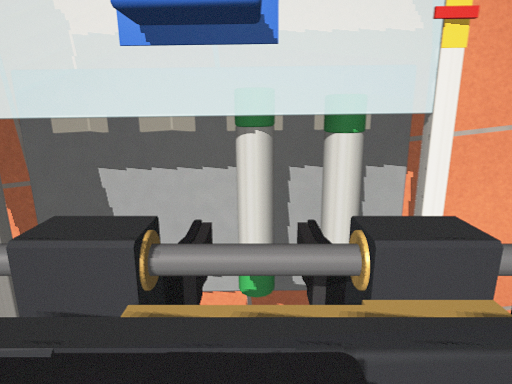

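Call:
jog_arm:
  targets:
    - {"gripper": 0,"dx": 0,"dy": 0,"dz": 0.12,"rx": 0,"ry": 0,"rz": 0}
    - {"gripper": 0,"dx": 0,"dy": 0,"dz": 0.12,"rx": 0,"ry": 0,"rz": 0}
    - {"gripper": 0,"dx": 0,"dy": 0,"dz": 0.065,"rx": 0,"ry": 0,"rz": 0}
    - {"gripper": 0,"dx": 0,"dy": 0,"dz": 0,"rx": 0,"ry": 0,"rz": 0}
    - {"gripper": 1,"dx": 0,"dy": 0,"dz": 0,"rx": 0,"ry": 0,"rz": 0}
    - {"gripper": 1,"dx": 0,"dy": 0,"dz": 0,"rx": 0,"ry": 0,"rz": 0}
    - {"gripper": 1,"dx": 0,"dy": 0,"dz": 0,"rx": 0,"ry": 0,"rz": 0}
    - {"gripper": 1,"dx": 0,"dy": 0,"dz": 0,"rx": 0,"ry": 0,"rz": 0}
    - {"gripper": 1,"dx": 0,"dy": 0,"dz": 0,"rx": 0,"ry": 0,"rz": 0}
    - {"gripper": 1,"dx": 0,"dy": 0,"dz": 0,"rx": 0,"ry": 0,"rz": 0}

```text
time_s: 20.85
tool_pos: [0.5861, 0.2736, 0.031]
tool_rot: [3.139, 0.001, 1.456]
wrist_force: [-0.8, -3.7, 6.0]
gripper_width: 0.311
```

Call:
jog_arm:
  targets:
    - {"gripper": 1,"dx": 0,"dy": 0,"dz": -0.015,"rx": 0,"ry": 0,"rz": 0}
    - {"gripper": 1,"dx": 0,"dy": 0.03,"dz": 0,"rx": 0,"ry": 0,"rz": 0}
    - {"gripper": 1,"dx": 0,"dy": 0.03,"dz": 0,"rx": 0,"ry": 0,"rz": 0}
    - {"gripper": 1,"dx": 0,"dy": 0.03,"dz": 0,"rx": 0,"ry": 0,"rz": 0}
    - {"gripper": 1,"dx": 0,"dy": 0.03,"dz": 0,"rx": 0,"ry": 0,"rz": 0}
    - {"gripper": 1,"dx": 0,"dy": 0,"dz": 0,"rx": 0,"ry": 0,"rz": 0}
    - {"gripper": 1,"dx": 0,"dy": 0,"dz": -0.1,"rx": 0,"ry": 0,"rz": 0}
    - {"gripper": 1,"dx": 0,"dy": 0,"dz": -0.15,"rx": 0,"ry": 0,"rz": 0}
    - {"gripper": 1,"dx": 0,"dy": 0,"dz": -0.15,"rx": 0,"ry": 0,"rz": 0}
    - {"gripper": 1,"dx": 0,"dy": 0,"dz": -0.15,"rx": 0,"ry": 0,"rz": 0}
    - {"gripper": 1,"dx": 0,"dy": 0,"dz": -0.15,"rx": 0,"ry": 0,"rz": 0}
    - {"gripper": 1,"dx": 0,"dy": 0,"dz": 0,"rx": 0,"ry": 0,"rz": 0}

```text
time_s: 22.05
tool_pos: [0.6228, 0.2733, 0.2513]
tool_rot: [3.132, -0.008, 1.456]
wrist_force: [0.6, 0.4, -1.0]
gripper_width: 0.314
```

```bash
python3 - <<'E'
from h import *
print(get_obs()['joint_pos'])
delta([0.508,-0.4225,0.25],1.588)
im,m=grab('wrist','w13')
E
```

```text
[ 0.1645  0.6662 -1.0543  1.455   0.5867  1.3451  0.5357]
pos [0.6228 0.2733 0.2513] rot [ 3.1319 -0.0079  1.4562] rz total -0.08389536162369342 shift norm [-2.3124 -0.4225  0.0042] rows>= 15.0 per row [-0.1542 -0.0282  0.0003]
```

View pics/w13.png

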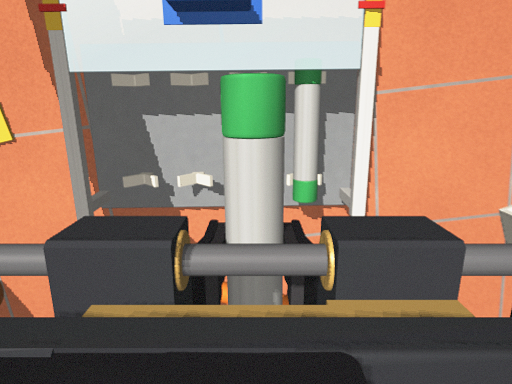

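Call:
jog_arm:
  targets:
    - {"gripper": 1,"dx": 0,"dy": 0,"dz": 0,"rx": 0,"ry": 0,"rz": -0.084}
    - {"gripper": 1,"dx": -0.154,"dy": -0.028,"dz": 0,"rx": 0,"ry": 0,"rz": 0}
    - {"gripper": 1,"dx": -0.154,"dy": -0.028,"dz": 0,"rx": 0,"ry": 0,"rz": 0}
    - {"gripper": 1,"dx": -0.154,"dy": -0.028,"dz": 0,"rx": 0,"ry": 0,"rz": 0}
    - {"gripper": 1,"dx": -0.154,"dy": -0.028,"dz": 0,"rx": 0,"ry": 0,"rz": 0}
    - {"gripper": 1,"dx": -0.154,"dy": -0.028,"dz": 0,"rx": 0,"ry": 0,"rz": 0}
    - {"gripper": 1,"dx": -0.154,"dy": -0.028,"dz": 0,"rx": 0,"ry": 0,"rz": 0}
    - {"gripper": 1,"dx": -0.154,"dy": -0.028,"dz": 0,"rx": 0,"ry": 0,"rz": 0}
    - {"gripper": 1,"dx": -0.154,"dy": -0.028,"dz": 0,"rx": 0,"ry": 0,"rz": 0}
    - {"gripper": 1,"dx": -0.154,"dy": -0.028,"dz": 0,"rx": 0,"ry": 0,"rz": 0}
    - {"gripper": 1,"dx": -0.154,"dy": -0.028,"dz": 0,"rx": 0,"ry": 0,"rz": 0}
    - {"gripper": 1,"dx": -0.154,"dy": -0.028,"dz": 0,"rx": 0,"ry": 0,"rz": 0}
    - {"gripper": 1,"dx": -0.154,"dy": -0.028,"dz": 0,"rx": 0,"ry": 0,"rz": 0}
    - {"gripper": 1,"dx": -0.154,"dy": -0.028,"dz": 0,"rx": 0,"ry": 0,"rz": 0}
    - {"gripper": 1,"dx": -0.154,"dy": -0.028,"dz": 0,"rx": 0,"ry": 0,"rz": 0}
    - {"gripper": 1,"dx": -0.154,"dy": -0.028,"dz": 0,"rx": 0,"ry": 0,"rz": 0}
    - {"gripper": 1,"dx": 0,"dy": 0,"dz": 0,"rx": 0,"ry": 0,"rz": 0}
    - {"gripper": 1,"dx": 0,"dy": 0,"dz": 0,"rx": 0,"ry": 0,"rz": 0}

```text
time_s: 23.9
tool_pos: [0.5053, -0.4261, 0.2411]
tool_rot: [-3.139, -0.003, 1.585]
wrist_force: [0.6, 0.6, -1.8]
gripper_width: 0.314
```

```bash
python3 - <<'E'
from h import *
print(get_obs()['joint_pos'])
delta([0.510,-0.4225,0.10],1.588)
im,m=grab('wrist','w14')
E
```

```text
[ 1.3358  0.6989 -1.1527  1.5019  0.6423  1.3641  1.7213]
pos [ 0.5053 -0.4261  0.2411] rot [-3.1393 -0.0028  1.585 ] rz total -0.0019041061380527726 shift norm [0.0117 0.0157 0.4703] rows>= 3.0 per row [0.0039 0.0052 0.1568]
```

View pics/w14.png

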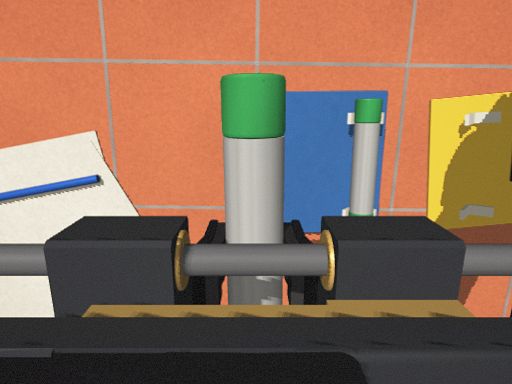

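Good; descend to z ≈ 0.09, settle, recheck.

Call:
jog_arm:
  targets:
    - {"gripper": 1,"dx": 0.006,"dy": 0.008,"dz": 0.12,"rx": 0,"ry": 0,"rz": -0.002}
    - {"gripper": 1,"dx": 0.006,"dy": 0.008,"dz": 0.13,"rx": 0,"ry": 0,"rz": 0}
    - {"gripper": 1,"dx": 0,"dy": 0,"dz": 0.13,"rx": 0,"ry": 0,"rz": 0}
    - {"gripper": 1,"dx": 0,"dy": 0,"dz": 0.13,"rx": 0,"ry": 0,"rz": 0}
    - {"gripper": 1,"dx": 0,"dy": 0,"dz": 0,"rx": 0,"ry": 0,"rz": 0}
    - {"gripper": 1,"dx": 0,"dy": 0,"dz": 0,"rx": 0,"ry": 0,"rz": 0}
    - {"gripper": 1,"dx": 0,"dy": 0,"dz": 0,"rx": 0,"ry": 0,"rz": 0}

```text
time_s: 24.65
tool_pos: [0.5135, -0.4208, 0.0934]
tool_rot: [3.138, 0.002, 1.592]
wrist_force: [-0.3, 0.8, -1.8]
gripper_width: 0.311
```

```bash
python3 - <<'E'
from h import *
delta([0.5095,-0.4225,0.018],1.588)
im,m=grab('side','d15'); cv2.imwrite('pics/d15c.png',cv2.resize(im[90:250,220:380],None,fx=4,fy=3.7,interpolation=3)[:,:,::-1])
E
```

```text
pos [ 0.5135 -0.4208  0.0934] rot [3.1379 0.0018 1.5924] rz total 0.0027984538350811724 shift norm [-0.0053 -0.0135  0.2513] rows>= 2.0 per row [-0.0027 -0.0067  0.1256]
```

View pics/d15c.png

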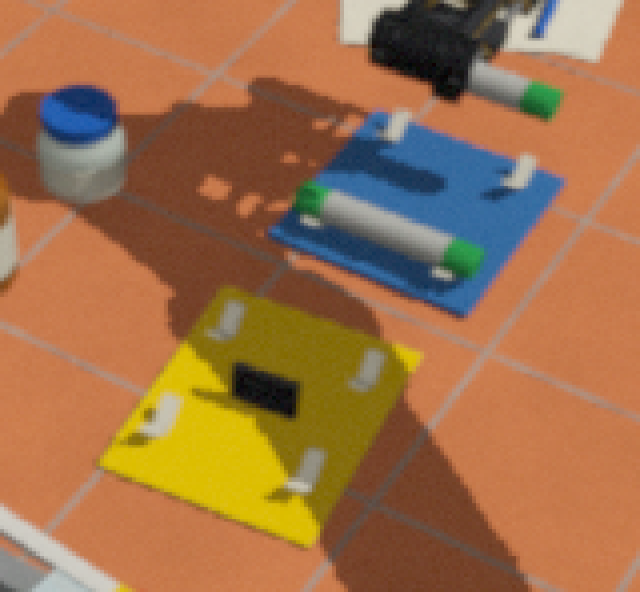

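Call:
jog_arm:
  targets:
    - {"gripper": 1,"dx": -0.005,"dy": -0.01,"dz": 0.1,"rx": 0,"ry": 0,"rz": 0.003}
    - {"gripper": 1,"dx": 0,"dy": 0,"dz": 0.08,"rx": 0,"ry": 0,"rz": 0}
    - {"gripper": 1,"dx": 0,"dy": 0,"dz": 0.045,"rx": 0,"ry": 0,"rz": 0}
    - {"gripper": 1,"dx": 0,"dy": 0,"dz": 0.025,"rx": 0,"ry": 0,"rz": 0}
    - {"gripper": 1,"dx": 0,"dy": 0,"dz": 0,"rx": 0,"ry": 0,"rz": 0}
    - {"gripper": 1,"dx": 0,"dy": 0,"dz": 0,"rx": 0,"ry": 0,"rz": 0}

```text
time_s: 25.3
tool_pos: [0.509, -0.4241, 0.0179]
tool_rot: [3.141, 0.003, 1.586]
wrist_force: [-5.0, -0.6, 7.6]
gripper_width: 0.31
```

Call:
jog_arm:
  targets:
    - {"gripper": 0,"dx": 0,"dy": 0,"dz": 0,"rx": 0,"ry": 0,"rz": 0}
    - {"gripper": 0,"dx": 0,"dy": 0,"dz": 0,"rx": 0,"ry": 0,"rz": 0}
    - {"gripper": 0,"dx": 0,"dy": 0,"dz": 0,"rx": 0,"ry": 0,"rz": 0}
    - {"gripper": 0,"dx": 0,"dy": 0,"dz": 0,"rx": 0,"ry": 0,"rz": 0}
    - {"gripper": 0,"dx": 0,"dy": 0,"dz": -0.1,"rx": 0,"ry": 0,"rz": 0}
    - {"gripper": 0,"dx": 0,"dy": 0,"dz": -0.16,"rx": 0,"ry": 0,"rz": 0}
    - {"gripper": 0,"dx": 0.1,"dy": 0,"dz": -0.12,"rx": 0,"ry": 0,"rz": 0}
    - {"gripper": 0,"dx": 0.1,"dy": 0,"dz": -0.12,"rx": 0,"ry": 0,"rz": 0}
    - {"gripper": 0,"dx": 0.1,"dy": 0,"dz": -0.12,"rx": 0,"ry": 0,"rz": 0}
    - {"gripper": 0,"dx": 0.1,"dy": 0,"dz": -0.12,"rx": 0,"ry": 0,"rz": 0}
    - {"gripper": 0,"dx": 0.15,"dy": 0,"dz": 0,"rx": 0,"ry": 0,"rz": 0}
    - {"gripper": 0,"dx": 0,"dy": 0,"dz": 0,"rx": 0,"ry": 0,"rz": 0}
    - {"gripper": 0,"dx": 0,"dy": 0,"dz": 0,"rx": 0,"ry": 0,"rz": 0}

```text
time_s: 26.6
tool_pos: [0.5061, -0.2568, 0.2379]
tool_rot: [3.141, 0.002, 1.589]
wrist_force: [0.2, -1.1, -0.4]
gripper_width: 0.502
```

```bash
python3 - <<'E'
from h import *
print(get_obs()['joint_pos'],get_obs()['tool_pos'])
im,m=grab('wrist','w16'); np.save('w16.npy',m,allow_pickle=True)
E
```

```text
[ 1.2599  0.5672 -1.2338  1.731   0.5642  1.2558  1.4786] [ 0.5061 -0.2568  0.2379]
```

View pics/w16.png

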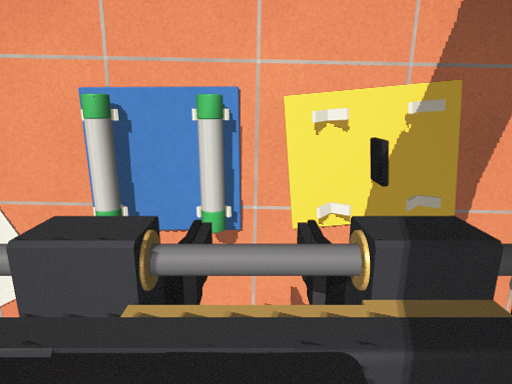

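```bash
python3 - <<'E'
from h import *
m=np.load('w16.npy',allow_pickle=True).item(); im=cv2.imread('pics/w16.png')
cv2.imwrite('pics/w16c.png',cv2.resize(im[70:235,275:475],None,fx=3.7,fy=3.5,interpolation=3))
for p in [(284,96.5),(462,81),(455,215),(293,229)]: print(onz(m,*p,.005))
for c,p in [('L',(.505,-.3025)),('R',(.508,-.423))]: print(proj(m,[*p,.032]))
E
```

```text
[ 0.429  -0.2256  0.005 ]
[ 0.4089 -0.0281  0.005 ]
[ 0.5653 -0.0103  0.005 ]
[ 0.587  -0.2082  0.005 ]
[213.6643 166.091 ]
[104.5232 166.8753]
```

View pics/w16c.png

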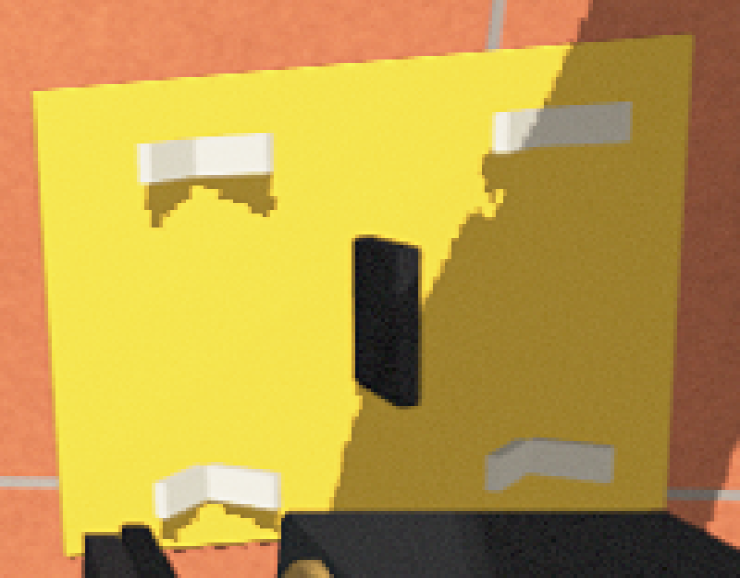

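```bash
python3 - <<'E'
from h import *
m=np.load('w16.npy',allow_pickle=True).item()
print(onz(m,384.5,162.9,.045),onz(m,370.7,158.6,.005))
print('cols',onz(m,211,163,.032),onz(m,102.3,162.5,.032))
a,s=grab('scene','s17')
delta([0.4955,-0.117,0.15],1.68)
E
```

```text
[ 0.4961 -0.1197  0.045 ] [ 0.4975 -0.1208  0.005 ]
cols [ 0.5016 -0.3054  0.032 ] [ 0.5032 -0.425   0.032 ]
pos [ 0.5057 -0.259   0.237 ] rot [-3.1409  0.0002  1.5849] rz total -0.060519662874614515 shift norm [0.4744 0.0178 0.29  ] rows>= 4.0 per row [0.1186 0.0044 0.0725]
```

Call:
jog_arm:
  targets:
    - {"gripper": 0,"dx": 0,"dy": 0,"dz": 0,"rx": 0,"ry": 0,"rz": -0.0605}
    - {"gripper": 0,"dx": 0.119,"dy": 0.004,"dz": 0.04,"rx": 0,"ry": 0,"rz": 0}
    - {"gripper": 0,"dx": 0.119,"dy": 0.004,"dz": 0.04,"rx": 0,"ry": 0,"rz": 0}
    - {"gripper": 0,"dx": 0.119,"dy": 0.004,"dz": 0.1,"rx": 0,"ry": 0,"rz": 0}
    - {"gripper": 0,"dx": 0.119,"dy": 0.004,"dz": 0.11,"rx": 0,"ry": 0,"rz": 0}
    - {"gripper": 0,"dx": 0,"dy": 0,"dz": 0.12,"rx": 0,"ry": 0,"rz": 0}
    - {"gripper": 0,"dx": 0,"dy": 0,"dz": 0,"rx": 0,"ry": 0,"rz": 0}
    - {"gripper": 0,"dx": 0,"dy": 0,"dz": 0,"rx": 0,"ry": 0,"rz": 0}
    - {"gripper": 0,"dx": 0,"dy": 0,"dz": 0,"rx": 0,"ry": 0,"rz": 0}

```text
time_s: 27.6
tool_pos: [0.4965, -0.1166, 0.1159]
tool_rot: [3.139, 0.0, 1.679]
wrist_force: [-0.1, -0.2, 0.7]
gripper_width: 0.501
```

```bash
python3 - <<'E'
from h import *
print(get_obs()['joint_pos'])
delta([0.496,-0.1175,0.013],1.68)
im,m=grab('wrist','w18');np.save('w18.npy',m,allow_pickle=True)
E
```

```text
[ 1.0115  0.6106 -1.1574  1.9873  0.6761  0.9956  1.201 ]
pos [ 0.4965 -0.1166  0.1159] rot [3.1391 0.0002 1.6787] rz total -0.0008250503751772316 shift norm [-0.0029 -0.002   0.3429] rows>= 3.0 per row [-0.001  -0.0007  0.1143]
```

View pics/w18.png

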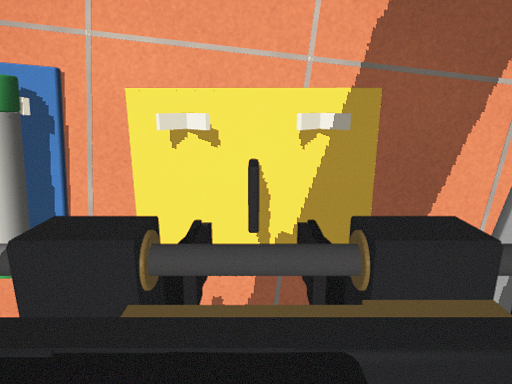

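```bash
python3 - <<'E'
from h import *
m=np.load('w18.npy',allow_pickle=True).item()
print(onz(m,253,160,.045),onz(m,253,231,.045), onz(m,125,88,.005),onz(m,382,88,.005))
E
```

```text
[ 0.4674 -0.1213  0.045 ] [ 0.5196 -0.1158  0.045 ] [ 0.4285 -0.2251  0.005 ] [ 0.4073 -0.0276  0.005 ]
```

Call:
jog_arm:
  squeeze: 50
  targets:
    - {"gripper": 0,"dx": -0.003,"dy": -0.004,"dz": 0.12,"rx": 0,"ry": 0,"rz": 0}
    - {"gripper": 0,"dx": 0,"dy": 0,"dz": 0.12,"rx": 0,"ry": 0,"rz": 0}
    - {"gripper": 0,"dx": 0,"dy": 0,"dz": 0.07,"rx": 0,"ry": 0,"rz": 0}
    - {"gripper": 0,"dx": 0,"dy": 0,"dz": 0.034,"rx": 0,"ry": 0,"rz": 0}
    - {"gripper": 0,"dx": 0,"dy": 0,"dz": 0,"rx": 0,"ry": 0,"rz": 0}
    - {"gripper": 1,"dx": 0,"dy": 0,"dz": 0,"rx": 0,"ry": 0,"rz": 0}
    - {"gripper": 1,"dx": 0,"dy": 0,"dz": 0,"rx": 0,"ry": 0,"rz": 0}
    - {"gripper": 1,"dx": 0,"dy": 0,"dz": 0,"rx": 0,"ry": 0,"rz": 0}
    - {"gripper": 1,"dx": 0,"dy": 0,"dz": 0,"rx": 0,"ry": 0,"rz": 0}
    - {"gripper": 1,"dx": 0,"dy": 0,"dz": 0,"rx": 0,"ry": 0,"rz": 0}
    - {"gripper": 1,"dx": 0,"dy": 0,"dz": 0,"rx": 0,"ry": 0,"rz": 0}
    - {"gripper": 1,"dx": 0,"dy": 0,"dz": 0,"rx": 0,"ry": 0,"rz": 0}
    - {"gripper": 1,"dx": 0,"dy": 0,"dz": 0,"rx": 0,"ry": 0,"rz": 0}
    - {"gripper": 1,"dx": 0,"dy": 0,"dz": 0,"rx": 0,"ry": 0,"rz": 0}

```text
time_s: 29.05
tool_pos: [0.4941, -0.117, 0.0116]
tool_rot: [3.142, 0.001, 1.681]
wrist_force: [-1.2, -2.5, 4.6]
gripper_width: 0.09
```

```bash
python3 - <<'E'
from h import *
print(get_obs()['joint_pos'],get_obs()['wrist_force'])
E
```

```text
[ 0.8896  0.7354 -0.9926  2.0594  0.8625  0.8346  1.0569] [-1.1795 -2.5278  4.614 ]
```

Call:
jog_arm:
  targets:
    - {"gripper": 1,"dx": 0,"dy": 0,"dz": -0.03,"rx": 0,"ry": 0,"rz": 0}
    - {"gripper": 1,"dx": 0,"dy": 0,"dz": -0.06,"rx": 0,"ry": 0,"rz": 0}
    - {"gripper": 1,"dx": 0,"dy": 0,"dz": -0.08,"rx": 0,"ry": 0,"rz": 0}
    - {"gripper": 1,"dx": 0,"dy": 0,"dz": -0.1,"rx": 0,"ry": 0,"rz": 0}
    - {"gripper": 1,"dx": 0,"dy": 0,"dz": -0.08,"rx": 0,"ry": 0,"rz": 0}
    - {"gripper": 1,"dx": 0,"dy": 0,"dz": 0,"rx": 0,"ry": 0,"rz": 0.03}
    - {"gripper": 1,"dx": 0,"dy": 0,"dz": 0,"rx": 0,"ry": 0,"rz": 0.03}
    - {"gripper": 1,"dx": 0,"dy": 0,"dz": 0,"rx": 0,"ry": 0,"rz": 0}

```text
time_s: 29.85
tool_pos: [0.4928, -0.116, 0.116]
tool_rot: [-3.14, -0.0, 1.588]
wrist_force: [0.3, -0.5, -5.3]
gripper_width: 0.087
```

```bash
python3 - <<'E'
from h import *
print(get_obs()['joint_pos'],get_obs()['wrist_force'])
delta([0.504,-0.364,0.117],1.588)
im,m=grab('wrist','w19');np.save('w19.npy',m,allow_pickle=True)
E
```

```text
[ 1.002   0.5921 -1.1351  1.9931  0.6526  0.9836  1.129 ] [ 0.3423 -0.4632 -5.2854]
pos [ 0.4928 -0.116   0.116 ] rot [-3.1402 -0.0004  1.5879] rz total -5.302452490947777e-05 shift norm [-0.8272  0.023  -0.0035] rows>= 6.0 per row [-0.1379  0.0038 -0.0006]
```

View pics/w19.png

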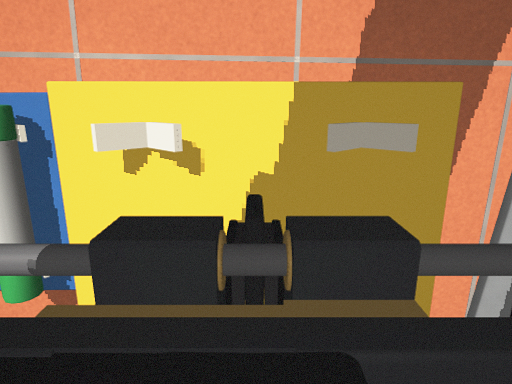

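Call:
jog_arm:
  targets:
    - {"gripper": 1,"dx": -0.06,"dy": 0.003,"dz": 0,"rx": 0,"ry": 0,"rz": 0}
    - {"gripper": 1,"dx": -0.1,"dy": 0.003,"dz": 0,"rx": 0,"ry": 0,"rz": 0}
    - {"gripper": 1,"dx": -0.11,"dy": 0.003,"dz": 0,"rx": 0,"ry": 0,"rz": 0}
    - {"gripper": 1,"dx": -0.11,"dy": 0.003,"dz": 0,"rx": 0,"ry": 0,"rz": 0}
    - {"gripper": 1,"dx": -0.11,"dy": 0.003,"dz": 0,"rx": 0,"ry": 0,"rz": 0}
    - {"gripper": 1,"dx": -0.11,"dy": 0.003,"dz": 0,"rx": 0,"ry": 0,"rz": 0}
    - {"gripper": 1,"dx": -0.11,"dy": 0.003,"dz": 0,"rx": 0,"ry": 0,"rz": 0}
    - {"gripper": 1,"dx": -0.07,"dy": 0.002,"dz": 0,"rx": 0,"ry": 0,"rz": 0}
    - {"gripper": 1,"dx": -0.04,"dy": 0,"dz": 0,"rx": 0,"ry": 0,"rz": 0}
    - {"gripper": 1,"dx": 0,"dy": 0,"dz": 0,"rx": 0,"ry": 0,"rz": 0}
    - {"gripper": 1,"dx": 0,"dy": 0,"dz": 0,"rx": 0,"ry": 0,"rz": 0}
    - {"gripper": 1,"dx": 0,"dy": 0,"dz": 0,"rx": 0,"ry": 0,"rz": 0}

```text
time_s: 31.1
tool_pos: [0.5051, -0.36, 0.1165]
tool_rot: [3.142, -0.001, 1.591]
wrist_force: [-0.1, 0.7, -5.5]
gripper_width: 0.088
```

```bash
python3 - <<'E'
from h import *
print(get_obs()['joint_pos'],get_obs()['wrist_force'])
delta([0.504,-0.364,0.06],1.588)
im,m=grab('wrist','w20');np.save('w20.npy',m,allow_pickle=True)
p=get_obs()['tool_pos']; zt=p[2]-.0116+.005
print(onz(m,250,81,zt)-p)
E
```

```text
[ 1.2581  0.7434 -1.0679  1.7316  0.7201  1.1153  1.551 ] [-0.1478  0.6747 -5.4668]
pos [ 0.5051 -0.36    0.1165] rot [ 3.1416 -0.001   1.5905] rz total 0.0016147746474102496 shift norm [-0.0133 -0.0041  0.1882] rows>= 2.0 per row [-0.0067 -0.002   0.0941]
[-0.0772 -0.0038 -0.0066]
```

View pics/w20.png

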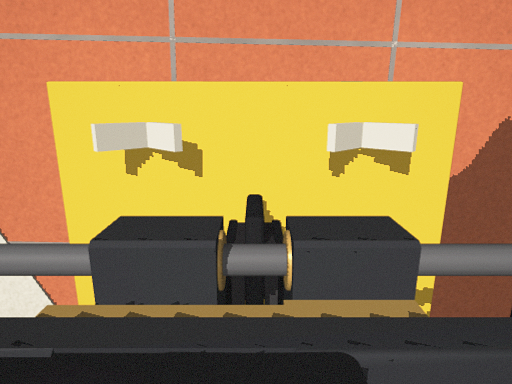

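Call:
jog_arm:
  targets:
    - {"gripper": 1,"dx": -0.012,"dy": -0.008,"dz": 0.05,"rx": 0,"ry": 0,"rz": 0}
    - {"gripper": 1,"dx": 0,"dy": 0,"dz": 0.06,"rx": 0,"ry": 0,"rz": 0}
    - {"gripper": 1,"dx": 0,"dy": 0,"dz": 0.05,"rx": 0,"ry": 0,"rz": 0}
    - {"gripper": 1,"dx": 0,"dy": 0,"dz": 0.02,"rx": 0,"ry": 0,"rz": 0}
    - {"gripper": 1,"dx": 0,"dy": 0,"dz": 0,"rx": 0,"ry": 0,"rz": 0}
    - {"gripper": 1,"dx": 0,"dy": 0,"dz": 0,"rx": 0,"ry": 0,"rz": 0}

```text
time_s: 31.75
tool_pos: [0.503, -0.3657, 0.0624]
tool_rot: [3.141, -0.0, 1.587]
wrist_force: [0.2, -0.6, -4.3]
gripper_width: 0.085
```

```bash
python3 - <<'E'
from h import *
o=get_obs();print(o['tool_pos'],o['wrist_force'])
for n in ['scene','side']:
    im,m=grab(n); x0,y0=(110,90) if n=='scene' else (240,80)
    cv2.imwrite('pics/%s21.png'%n,cv2.resize(im[y0:y0+120,x0:x0+150],None,fx=4,fy=4,interpolation=3)[:,:,::-1])
E
```

```text
[ 0.503  -0.3657  0.0624] [ 0.2396 -0.5802 -4.2992]
```

View pics/scene21.png

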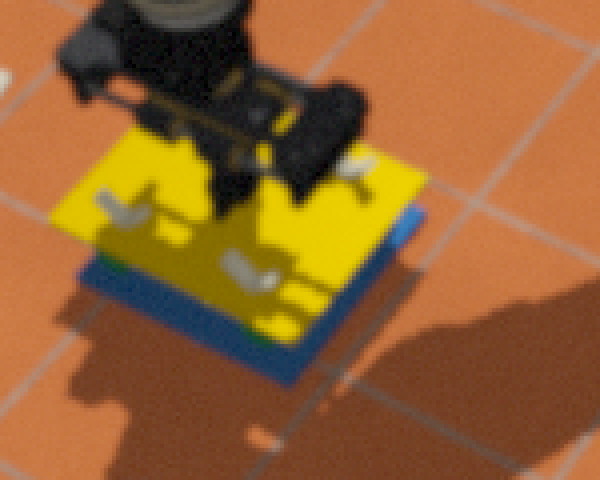

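View pics/side21.png

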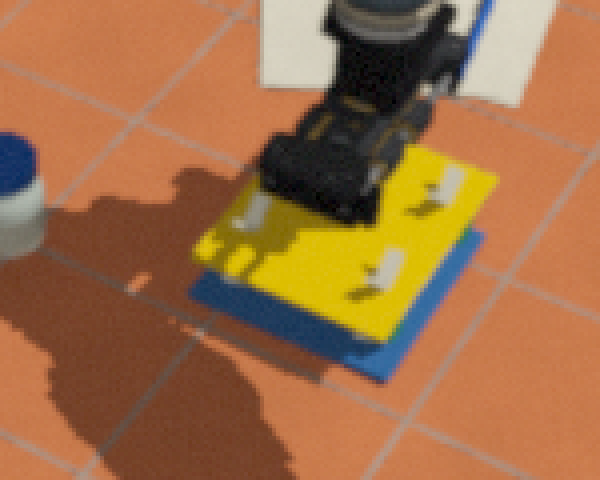

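Call:
jog_arm:
  targets:
    - {"gripper": 1,"dx": 0.004,"dy": 0,"dz": 0.009,"rx": 0,"ry": 0,"rz": 0}
    - {"gripper": 1,"dx": 0,"dy": 0,"dz": 0.006,"rx": 0,"ry": 0,"rz": 0}
    - {"gripper": 1,"dx": 0,"dy": 0,"dz": 0,"rx": 0,"ry": 0,"rz": 0}
    - {"gripper": 1,"dx": 0,"dy": 0,"dz": 0,"rx": 0,"ry": 0,"rz": 0}

```text
time_s: 32.25
tool_pos: [0.5024, -0.3648, 0.0579]
tool_rot: [-3.142, 0.0, 1.587]
wrist_force: [-0.2, -0.4, -4.3]
gripper_width: 0.089
```

Call:
jog_arm:
  targets:
    - {"gripper": 1,"dx": 0,"dy": 0,"dz": 0.004,"rx": 0,"ry": 0,"rz": 0}
    - {"gripper": 1,"dx": 0,"dy": 0,"dz": 0.003,"rx": 0,"ry": 0,"rz": 0}
    - {"gripper": 1,"dx": 0,"dy": 0,"dz": 0,"rx": 0,"ry": 0,"rz": 0}
    - {"gripper": 1,"dx": 0,"dy": 0,"dz": 0,"rx": 0,"ry": 0,"rz": 0}

```text
time_s: 32.65
tool_pos: [0.5026, -0.3648, 0.0576]
tool_rot: [-3.141, 0.001, 1.587]
wrist_force: [-4.2, 1.1, 7.9]
gripper_width: 0.089
```

Call:
jog_arm:
  targets:
    - {"gripper": 0,"dx": 0,"dy": 0,"dz": -0.003,"rx": 0,"ry": 0,"rz": 0}
    - {"gripper": 0,"dx": 0,"dy": 0,"dz": 0,"rx": 0,"ry": 0,"rz": 0}
    - {"gripper": 0,"dx": 0,"dy": 0,"dz": 0,"rx": 0,"ry": 0,"rz": 0}
    - {"gripper": 0,"dx": 0,"dy": 0,"dz": 0,"rx": 0,"ry": 0,"rz": 0}
    - {"gripper": 0,"dx": 0,"dy": 0,"dz": 0,"rx": 0,"ry": 0,"rz": 0}
    - {"gripper": 0,"dx": 0,"dy": 0,"dz": 0,"rx": 0,"ry": 0,"rz": 0}
    - {"gripper": 0,"dx": 0,"dy": 0,"dz": -0.06,"rx": 0,"ry": 0,"rz": 0}
    - {"gripper": 0,"dx": 0,"dy": 0,"dz": -0.12,"rx": 0,"ry": 0,"rz": 0}
    - {"gripper": 0,"dx": 0,"dy": 0.05,"dz": -0.15,"rx": 0,"ry": 0,"rz": 0}
    - {"gripper": 0,"dx": 0,"dy": 0.15,"dz": -0.05,"rx": 0,"ry": 0,"rz": 0}
    - {"gripper": 0,"dx": 0.15,"dy": 0.05,"dz": -0.05,"rx": 0,"ry": 0,"rz": 0}
    - {"gripper": 0,"dx": 0,"dy": 0,"dz": -0.15,"rx": 0,"ry": 0,"rz": 0}
    - {"gripper": 0,"dx": 0,"dy": 0,"dz": 0,"rx": 0,"ry": 0,"rz": 0}
    - {"gripper": 0,"dx": 0,"dy": 0,"dz": 0,"rx": 0,"ry": 0,"rz": 0}

```text
time_s: 34.05
tool_pos: [0.5776, -0.3183, 0.2332]
tool_rot: [3.139, 0.002, 1.588]
wrist_force: [0.3, -0.2, -0.5]
gripper_width: 0.502
```

```bash
python3 - <<'E'
from h import *
o=get_obs();print(o['tool_pos'],o['joint_pos'])
im,m=grab('wrist','w22');np.save('w22.npy',m,allow_pickle=True)
for n in ['scene','side']:
    im,m=grab(n); x0,y0=(110,90) if n=='scene' else (240,80)
    cv2.imwrite('pics/%s22.png'%n,cv2.resize(im[y0:y0+120,x0:x0+150],None,fx=4,fy=4,interpolation=3)[:,:,::-1])
E
```

```text
[ 0.5776 -0.3183  0.2332] [ 1.1294  0.6819 -1.1165  1.522   0.6249  1.3271  1.5378]
```

View pics/w22.png

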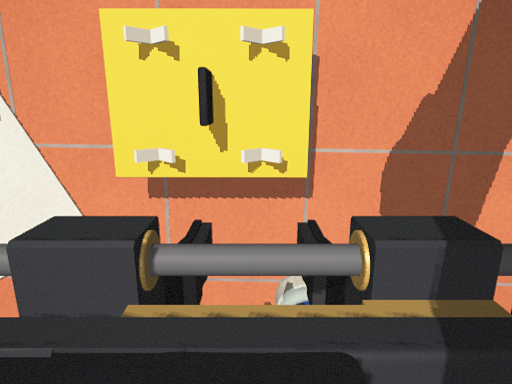

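View pics/scene22.png

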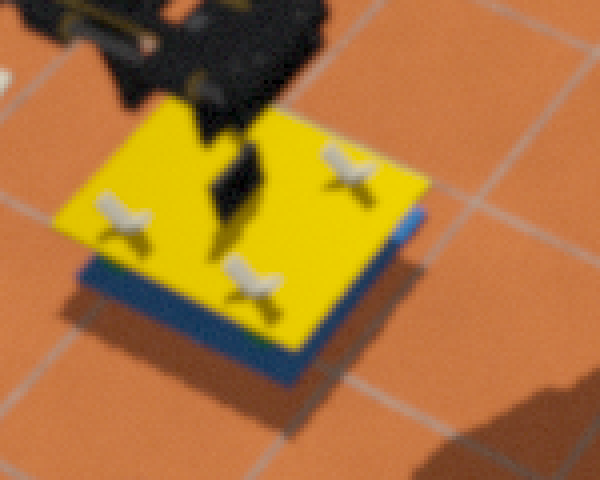

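View pics/side22.png

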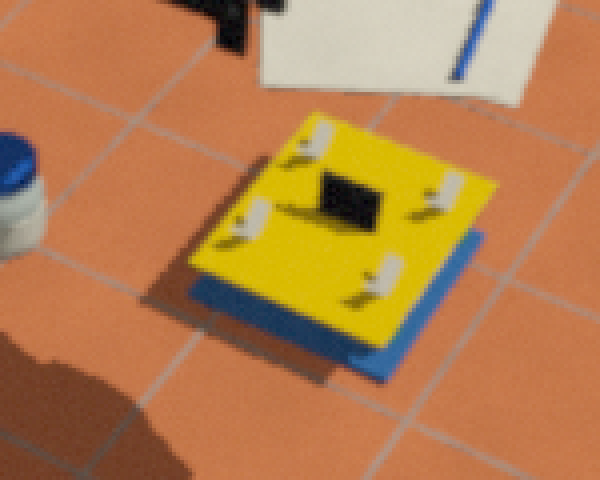

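```bash
python3 - <<'E'
from h import *
m=np.load('w22.npy',allow_pickle=True).item(); s=camera_model('scene');d=camera_model('side')
P=[onz(m,*p,.051) for p in [(99,9),(316,9),(307,178),(117,177)]]; print(np.array(P),np.mean(P,0))
S=lambda x,y:(110+x/4,90+y/4);D=lambda x,y:(240+x/4,80+y/4)
for nm,a,b in [('ne',(432,182),(498,184)),('se',(298,352),(388,348)),('sw',(52,224),(188,264))]:
    # side: mapping of corners differs; compute each on plane
    print(nm,onz(s,*S(*a),.051),onz(d,*D(*b),.051))
print('bracket',[onz(m,*p,.06) for p in [(145,37),(262,37),(154,158),(262,157)]])
E
```

```text
[[ 0.4274 -0.4652  0.051 ]
 [ 0.4243 -0.2646  0.051 ]
 [ 0.5838 -0.2643  0.051 ]
 [ 0.5859 -0.462   0.051 ]] [ 0.5054 -0.364   0.051 ]
ne [ 0.4234 -0.2604  0.051 ] [ 0.4223 -0.4612  0.051 ]
se [ 0.5838 -0.2558  0.051 ] [ 0.4158 -0.2638  0.051 ]
sw [ 0.5849 -0.4565  0.051 ] [ 0.5781 -0.2574  0.051 ]
bracket [array([ 0.4523, -0.4214,  0.06  ]), array([ 0.4506, -0.3141,  0.06  ]), array([ 0.564 , -0.4196,  0.06  ]), array([ 0.5612, -0.3118,  0.06  ])]
```

```bash
python3 - <<'E'
from h import *
delta([0.55,0.325,0.25])
E
```

```text
pos [ 0.5758 -0.3193  0.2299] rot [-3.14   -0.0001  1.5861] rz total -0.0 shift norm [ 2.1487 -0.0531 -0.067 ] rows>= 14.0 per row [ 0.1535 -0.0038 -0.0048]
```

Call:
jog_arm:
  squeeze: 30
  targets:
    - {"gripper": 0,"dx": 0.1535,"dy": -0.004,"dz": -0.005,"rx": 0,"ry": 0,"rz": 0}
    - {"gripper": 0,"dx": 0.1535,"dy": -0.004,"dz": -0.005,"rx": 0,"ry": 0,"rz": 0}
    - {"gripper": 0,"dx": 0.1535,"dy": -0.004,"dz": -0.005,"rx": 0,"ry": 0,"rz": 0}
    - {"gripper": 0,"dx": 0.1535,"dy": -0.004,"dz": -0.005,"rx": 0,"ry": 0,"rz": 0}
    - {"gripper": 0,"dx": 0.1535,"dy": -0.004,"dz": -0.005,"rx": 0,"ry": 0,"rz": 0}
    - {"gripper": 0,"dx": 0.1535,"dy": -0.004,"dz": -0.005,"rx": 0,"ry": 0,"rz": 0}
    - {"gripper": 0,"dx": 0.1535,"dy": -0.004,"dz": -0.005,"rx": 0,"ry": 0,"rz": 0}
    - {"gripper": 0,"dx": 0.1535,"dy": -0.004,"dz": -0.005,"rx": 0,"ry": 0,"rz": 0}
    - {"gripper": 0,"dx": 0.1535,"dy": -0.004,"dz": -0.005,"rx": 0,"ry": 0,"rz": 0}
    - {"gripper": 0,"dx": 0.1535,"dy": -0.004,"dz": -0.005,"rx": 0,"ry": 0,"rz": 0}
    - {"gripper": 0,"dx": 0.1535,"dy": -0.004,"dz": -0.005,"rx": 0,"ry": 0,"rz": 0}
    - {"gripper": 0,"dx": 0.1535,"dy": -0.004,"dz": -0.005,"rx": 0,"ry": 0,"rz": 0}
    - {"gripper": 0,"dx": 0.1535,"dy": -0.004,"dz": -0.005,"rx": 0,"ry": 0,"rz": 0}
    - {"gripper": 0,"dx": 0.1535,"dy": -0.004,"dz": 0,"rx": 0,"ry": 0,"rz": 0}
    - {"gripper": 0,"dx": 0,"dy": 0,"dz": 0,"rx": 0,"ry": 0,"rz": 0.083}
    - {"gripper": 0,"dx": 0,"dy": 0,"dz": 0,"rx": 0,"ry": 0,"rz": 0}
    - {"gripper": 0,"dx": 0,"dy": 0,"dz": 0,"rx": 0,"ry": 0,"rz": 0}

```text
time_s: 35.9
tool_pos: [0.5498, 0.3243, 0.2492]
tool_rot: [-3.141, 0.002, 1.458]
wrist_force: [0.9, 0.0, -0.8]
gripper_width: 0.499
```

```bash
python3 - <<'E'
from h import *
print(get_obs()['joint_pos'])
delta([0.596,0.334,0.12],1.456)
im,m=grab('wrist','w23')
u=np.array([np.cos(-.115),np.sin(-.115)])
print([proj(m,[*(np.array([.5959,.334])+k*u),.045]) for k in (-.065,-0.04,0,.065)])
E
```

```text
[ 0.0904  0.6039 -1.0609  1.5523  0.5396  1.3078  0.4185]
pos [0.5498 0.3243 0.2492] rot [-3.141   0.002   1.4577] rz total 0.0010621808857034004 shift norm [0.0496 0.1492 0.4307] rows>= 3.0 per row [0.0165 0.0497 0.1436]
[array([268.7918, 149.6262]), array([268.5341, 172.3049]), array([268.1387, 207.0849]), array([267.5376, 259.9643])]
```

View pics/w23.png

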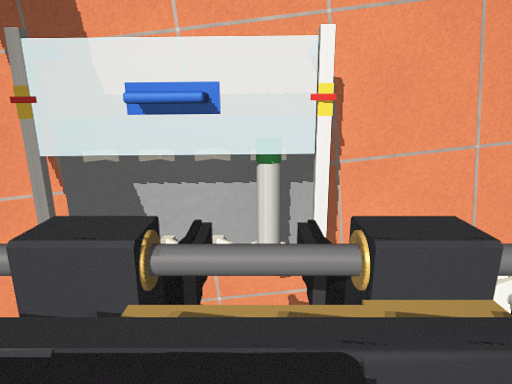

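Column at u≈268 as predicted.

Call:
jog_arm:
  targets:
    - {"gripper": 0,"dx": 0.025,"dy": 0.075,"dz": 0.05,"rx": 0,"ry": 0,"rz": 0}
    - {"gripper": 0,"dx": 0.025,"dy": 0.074,"dz": 0.1,"rx": 0,"ry": 0,"rz": 0}
    - {"gripper": 0,"dx": 0,"dy": 0,"dz": 0.14,"rx": 0,"ry": 0,"rz": 0}
    - {"gripper": 0,"dx": 0,"dy": 0,"dz": 0.14,"rx": 0,"ry": 0,"rz": 0}
    - {"gripper": 0,"dx": 0,"dy": 0,"dz": 0,"rx": 0,"ry": 0,"rz": 0}
    - {"gripper": 0,"dx": 0,"dy": 0,"dz": 0,"rx": 0,"ry": 0,"rz": 0}
    - {"gripper": 0,"dx": 0,"dy": 0,"dz": 0,"rx": 0,"ry": 0,"rz": 0}

```text
time_s: 36.65
tool_pos: [0.5968, 0.3363, 0.1241]
tool_rot: [3.139, -0.003, 1.456]
wrist_force: [0.2, -0.6, 0.8]
gripper_width: 0.502
```

```bash
python3 - <<'E'
from h import *
delta([0.596,0.334,0.029],1.456)
im,m=grab('wrist','w24')
u=np.array([np.cos(-.115),np.sin(-.115)])
print([proj(m,[*(np.array([.5959,.334])+k*u),.045]) for k in (-.065,-0.04,0,.065)])
E
```

```text
pos [0.5968 0.3363 0.1241] rot [ 3.1387 -0.0031  1.4562] rz total 0.00015910069080831695 shift norm [-0.008  -0.0016  0.3169] rows>= 2.0 per row [-0.004  -0.0008  0.1584]
[array([251.0906, 106.0287]), array([251.1932, 142.3814]), array([251.3468, 196.7974]), array([251.5719, 276.5757])]
```

View pics/w24.png

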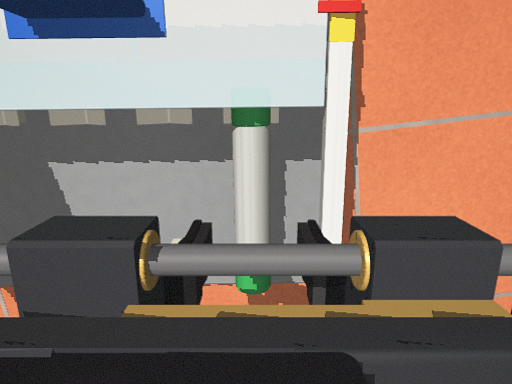

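Call:
jog_arm:
  targets:
    - {"gripper": 0,"dx": -0.006,"dy": 0,"dz": 0.12,"rx": 0,"ry": 0,"rz": 0}
    - {"gripper": 0,"dx": 0,"dy": 0,"dz": 0.12,"rx": 0,"ry": 0,"rz": 0}
    - {"gripper": 0,"dx": 0,"dy": 0,"dz": 0.073,"rx": 0,"ry": 0,"rz": 0}
    - {"gripper": 0,"dx": 0,"dy": 0,"dz": 0,"rx": 0,"ry": 0,"rz": 0}
    - {"gripper": 1,"dx": 0,"dy": 0,"dz": 0,"rx": 0,"ry": 0,"rz": 0}
    - {"gripper": 1,"dx": 0,"dy": 0,"dz": 0,"rx": 0,"ry": 0,"rz": 0}
    - {"gripper": 1,"dx": 0,"dy": 0,"dz": 0,"rx": 0,"ry": 0,"rz": 0}
    - {"gripper": 1,"dx": 0,"dy": 0,"dz": 0,"rx": 0,"ry": 0,"rz": 0}
    - {"gripper": 1,"dx": 0,"dy": 0,"dz": 0,"rx": 0,"ry": 0,"rz": 0}
    - {"gripper": 1,"dx": 0,"dy": 0,"dz": 0,"rx": 0,"ry": 0,"rz": 0}

```text
time_s: 37.7
tool_pos: [0.5962, 0.3348, 0.0293]
tool_rot: [3.139, -0.002, 1.457]
wrist_force: [-0.6, -0.7, 5.7]
gripper_width: 0.312
```

Call:
jog_arm:
  targets:
    - {"gripper": 1,"dx": 0,"dy": 0,"dz": -0.015,"rx": 0,"ry": 0,"rz": 0}
    - {"gripper": 1,"dx": 0,"dy": 0.03,"dz": 0,"rx": 0,"ry": 0,"rz": 0}
    - {"gripper": 1,"dx": 0,"dy": 0.03,"dz": 0,"rx": 0,"ry": 0,"rz": 0}
    - {"gripper": 1,"dx": 0,"dy": 0.03,"dz": 0,"rx": 0,"ry": 0,"rz": 0}
    - {"gripper": 1,"dx": 0,"dy": 0.03,"dz": 0,"rx": 0,"ry": 0,"rz": 0}
    - {"gripper": 1,"dx": 0,"dy": 0,"dz": 0,"rx": 0,"ry": 0,"rz": 0}
    - {"gripper": 1,"dx": 0,"dy": 0,"dz": -0.1,"rx": 0,"ry": 0,"rz": 0}
    - {"gripper": 1,"dx": 0,"dy": 0,"dz": -0.15,"rx": 0,"ry": 0,"rz": 0}
    - {"gripper": 1,"dx": 0,"dy": 0,"dz": -0.15,"rx": 0,"ry": 0,"rz": 0}
    - {"gripper": 1,"dx": 0,"dy": 0,"dz": -0.15,"rx": 0,"ry": 0,"rz": 0}
    - {"gripper": 1,"dx": 0,"dy": 0,"dz": -0.15,"rx": 0,"ry": 0,"rz": 0}
    - {"gripper": 1,"dx": 0,"dy": 0,"dz": 0,"rx": 0,"ry": 0,"rz": 0}

```text
time_s: 38.9
tool_pos: [0.6335, 0.3326, 0.2498]
tool_rot: [3.133, -0.009, 1.456]
wrist_force: [0.3, 0.6, -1.3]
gripper_width: 0.312
```

```bash
python3 - <<'E'
from h import *
print(get_obs()['joint_pos'])
delta([0.506,-0.27,0.25],1.586)
im,m=grab('wrist','w25')
E
```

```text
[ 0.0327  0.7073 -1.0045  1.3626  0.5955  1.3735  0.4906]
pos [0.6335 0.3326 0.2498] rot [ 3.1326 -0.009   1.4559] rz total -0.08281098709320575 shift norm [-2.002  -0.4554 -0.0005] rows>= 13.0 per row [-0.154 -0.035 -0.   ]
```

View pics/w25.png

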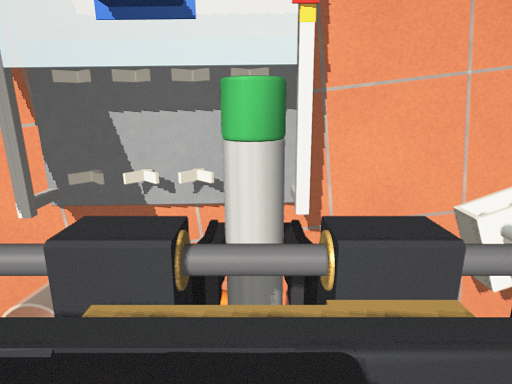

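All other slots are empty, so this is the last column.

Call:
jog_arm:
  targets:
    - {"gripper": 1,"dx": 0,"dy": 0,"dz": 0,"rx": 0,"ry": 0,"rz": -0.083}
    - {"gripper": 1,"dx": -0.154,"dy": -0.035,"dz": 0,"rx": 0,"ry": 0,"rz": 0}
    - {"gripper": 1,"dx": -0.154,"dy": -0.035,"dz": 0,"rx": 0,"ry": 0,"rz": 0}
    - {"gripper": 1,"dx": -0.154,"dy": -0.035,"dz": 0,"rx": 0,"ry": 0,"rz": 0}
    - {"gripper": 1,"dx": -0.154,"dy": -0.035,"dz": 0,"rx": 0,"ry": 0,"rz": 0}
    - {"gripper": 1,"dx": -0.154,"dy": -0.035,"dz": 0,"rx": 0,"ry": 0,"rz": 0}
    - {"gripper": 1,"dx": -0.154,"dy": -0.035,"dz": 0,"rx": 0,"ry": 0,"rz": 0}
    - {"gripper": 1,"dx": -0.154,"dy": -0.035,"dz": 0,"rx": 0,"ry": 0,"rz": 0}
    - {"gripper": 1,"dx": -0.154,"dy": -0.035,"dz": 0,"rx": 0,"ry": 0,"rz": 0}
    - {"gripper": 1,"dx": -0.154,"dy": -0.035,"dz": 0,"rx": 0,"ry": 0,"rz": 0}
    - {"gripper": 1,"dx": -0.154,"dy": -0.035,"dz": 0,"rx": 0,"ry": 0,"rz": 0}
    - {"gripper": 1,"dx": -0.154,"dy": -0.035,"dz": 0,"rx": 0,"ry": 0,"rz": 0}
    - {"gripper": 1,"dx": -0.154,"dy": -0.035,"dz": 0,"rx": 0,"ry": 0,"rz": 0}
    - {"gripper": 1,"dx": -0.154,"dy": -0.035,"dz": 0,"rx": 0,"ry": 0,"rz": 0}
    - {"gripper": 1,"dx": 0,"dy": 0,"dz": 0,"rx": 0,"ry": 0,"rz": 0}
    - {"gripper": 1,"dx": 0,"dy": 0,"dz": 0,"rx": 0,"ry": 0,"rz": 0}

```text
time_s: 40.55
tool_pos: [0.503, -0.2748, 0.2399]
tool_rot: [-3.139, -0.002, 1.583]
wrist_force: [-0.6, -0.3, -1.8]
gripper_width: 0.312
```

```bash
python3 - <<'E'
from h import *
print(get_obs()['joint_pos'])
delta([0.506,-0.312,0.13],1.586)
im,m=grab('wrist','w26');np.save('w26.npy',m,allow_pickle=True)
for p in [(.451,-.312),(.451,-.416),(.561,-.416)]: print(proj(m,[*p,.06]))
E
```

```text
[ 1.2645  0.5556 -1.1929  1.7135  0.5399  1.2541  1.5281]
pos [ 0.503  -0.2748  0.2399] rot [-3.1393 -0.0024  1.5832] rz total -0.0017851396891772476 shift norm [-0.1241  0.008   0.3662] rows>= 3.0 per row [-0.0414  0.0027  0.1221]
[217.5319 120.6192]
[112.4277 119.4141]
[121.7287 224.5909]
```

View pics/w26.png

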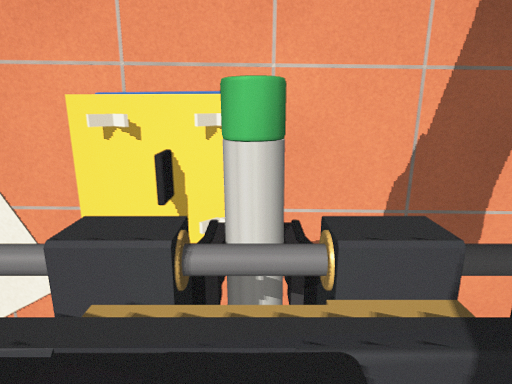

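```bash
python3 - <<'E'
from h import *
m=np.load('w26.npy',allow_pickle=True).item()
cv2.imwrite('pics/w26c.png',cv2.resize(cv2.imread('pics/w26.png')[85:245,55:240],None,fx=3.7,fy=3.7,interpolation=3))
print(proj(m,[.4274,-.4652,.051]),onz(m,67,95,.051))
print(onz(m,107,121,.06),onz(m,212,120,.06),onz(m,97,93,.008))
for n in ['scene','side']:
    im,mm=grab(n); x0,y0=(110,90) if n=='scene' else (240,80)
    cv2.imwrite('pics/%s26.png'%n,cv2.resize(im[y0:y0+120,x0:x0+150],None,fx=4,fy=4,interpolation=3)[:,:,::-1])
E
```

```text
[64.5437 94.3755] [ 0.428  -0.4628  0.051 ]
[ 0.4526 -0.4215  0.06  ] [ 0.4505 -0.3175  0.06  ] [ 0.4242 -0.4518  0.008 ]
```

View pics/w26c.png

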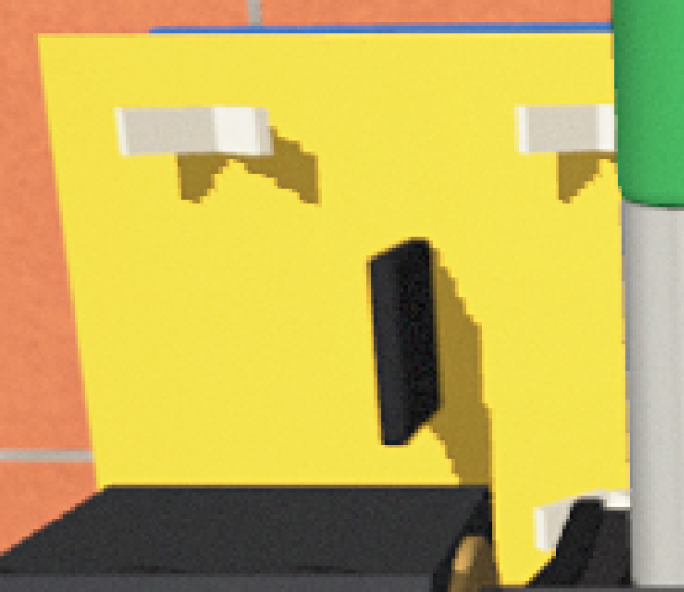

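View pics/scene26.png

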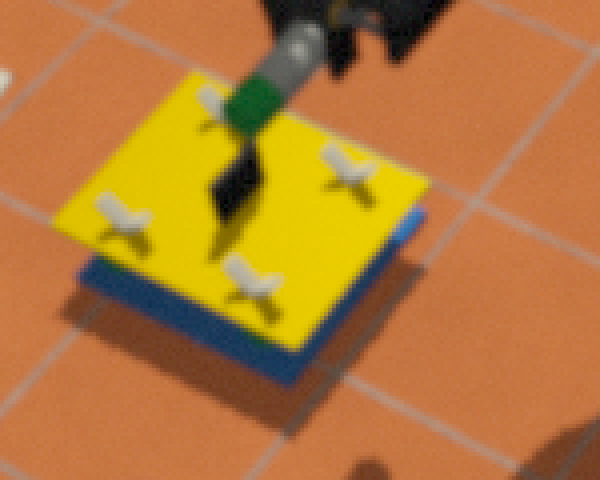

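View pics/side26.png

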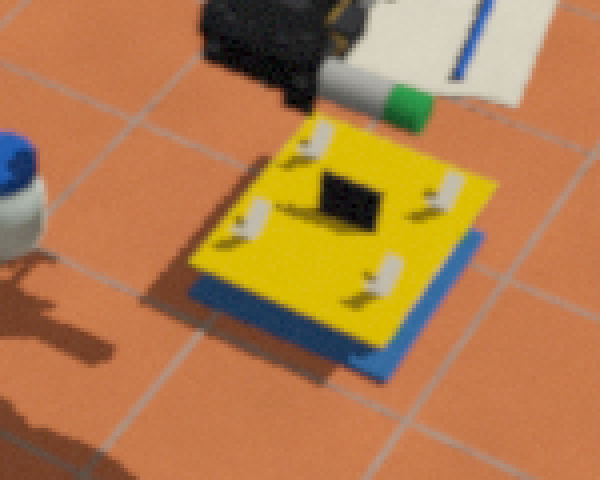

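Call:
jog_arm:
  targets:
    - {"gripper": 1,"dx": -0.062,"dy": 0.004,"dz": 0.08,"rx": 0,"ry": 0,"rz": -0.002}
    - {"gripper": 1,"dx": -0.062,"dy": 0.004,"dz": 0.12,"rx": 0,"ry": 0,"rz": 0}
    - {"gripper": 1,"dx": 0,"dy": 0,"dz": 0.13,"rx": 0,"ry": 0,"rz": 0}
    - {"gripper": 1,"dx": 0,"dy": 0,"dz": 0.06,"rx": 0,"ry": 0,"rz": 0}
    - {"gripper": 1,"dx": 0,"dy": 0,"dz": 0,"rx": 0,"ry": 0,"rz": 0}
    - {"gripper": 1,"dx": 0,"dy": 0,"dz": 0,"rx": 0,"ry": 0,"rz": 0}
    - {"gripper": 1,"dx": 0,"dy": 0,"dz": 0,"rx": 0,"ry": 0,"rz": 0}

```text
time_s: 41.4
tool_pos: [0.5092, -0.3096, 0.1271]
tool_rot: [3.138, 0.002, 1.592]
wrist_force: [-0.5, -1.7, -1.5]
gripper_width: 0.312
```

```bash
python3 - <<'E'
from h import *
delta([0.506,-0.3125,0.063],1.586)
im,m=grab('wrist','w27')
print(proj(m,[.451,-.416,.06]),proj(m,[.451,-.312,.06]))
E
```

```text
pos [ 0.5092 -0.3096  0.1271] rot [3.138  0.0017 1.5917] rz total 0.0036387956319577923 shift norm [-0.0095 -0.011   0.2137] rows>= 2.0 per row [-0.0047 -0.0055  0.1068]
[ 96.2584 114.2847] [253.5772 117.4873]
```

View pics/w27.png

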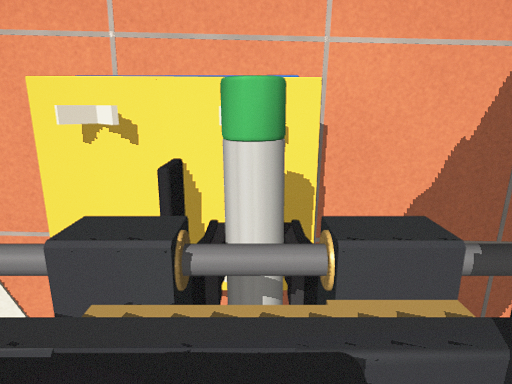

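Call:
jog_arm:
  targets:
    - {"gripper": 1,"dx": -0.007,"dy": -0.007,"dz": 0.08,"rx": 0,"ry": 0,"rz": 0.003}
    - {"gripper": 1,"dx": 0,"dy": 0,"dz": 0.07,"rx": 0,"ry": 0,"rz": 0}
    - {"gripper": 1,"dx": 0,"dy": 0,"dz": 0.04,"rx": 0,"ry": 0,"rz": 0}
    - {"gripper": 1,"dx": 0,"dy": 0,"dz": 0.02,"rx": 0,"ry": 0,"rz": 0}
    - {"gripper": 1,"dx": 0,"dy": 0,"dz": 0.005,"rx": 0,"ry": 0,"rz": 0}
    - {"gripper": 1,"dx": 0,"dy": 0,"dz": 0,"rx": 0,"ry": 0,"rz": 0}

```text
time_s: 42.05
tool_pos: [0.5061, -0.3123, 0.0611]
tool_rot: [3.14, 0.001, 1.586]
wrist_force: [-0.3, 0.3, -1.7]
gripper_width: 0.315
```

Call:
jog_arm:
  targets:
    - {"gripper": 1,"dx": 0,"dy": 0,"dz": 0.004,"rx": 0,"ry": 0,"rz": 0}
    - {"gripper": 1,"dx": 0,"dy": 0,"dz": 0,"rx": 0,"ry": 0,"rz": 0}
    - {"gripper": 0.1,"dx": 0,"dy": 0,"dz": 0,"rx": 0,"ry": 0,"rz": 0}
    - {"gripper": 0.1,"dx": 0,"dy": 0,"dz": 0,"rx": 0,"ry": 0,"rz": 0}
    - {"gripper": 0.1,"dx": 0,"dy": 0,"dz": 0,"rx": 0,"ry": 0,"rz": 0}
    - {"gripper": 0.1,"dx": 0,"dy": 0,"dz": 0,"rx": 0,"ry": 0,"rz": 0}
    - {"gripper": 0.1,"dx": 0,"dy": 0,"dz": -0.06,"rx": 0,"ry": 0,"rz": 0}
    - {"gripper": 0,"dx": 0,"dy": 0,"dz": -0.12,"rx": 0,"ry": 0,"rz": 0}
    - {"gripper": 0,"dx": 0,"dy": 0.05,"dz": -0.15,"rx": 0,"ry": 0,"rz": 0}
    - {"gripper": 0,"dx": 0,"dy": 0.1,"dz": -0.1,"rx": 0,"ry": 0,"rz": 0}
    - {"gripper": 0,"dx": 0.03,"dy": 0.07,"dz": -0.12,"rx": 0,"ry": 0,"rz": 0}
    - {"gripper": 0,"dx": 0,"dy": 0,"dz": 0,"rx": 0,"ry": 0,"rz": 0}
    - {"gripper": 0,"dx": 0,"dy": 0,"dz": 0,"rx": 0,"ry": 0,"rz": 0}

```text
time_s: 43.35
tool_pos: [0.5721, -0.3014, 0.2261]
tool_rot: [3.139, 0.001, 1.587]
wrist_force: [-0.2, -0.4, -0.5]
gripper_width: 0.498
```

```bash
python3 - <<'E'
from h import *
o=get_obs();print(o['tool_pos'],o['joint_pos'])
im,m=grab('wrist','w28');np.save('w28.npy',m,allow_pickle=True)
delta([0.468,0.253,0.25],1.456)
for n in ['scene','side']:
    im,mm=grab(n); x0,y0=(110,90) if n=='scene' else (240,80)
    cv2.imwrite('pics/%s28.png'%n,cv2.resize(im[y0:y0+120,x0:x0+150],None,fx=4,fy=4,interpolation=3)[:,:,::-1])
E
```

```text
[ 0.5721 -0.3014  0.2261] [ 1.1231  0.6644 -1.1102  1.562   0.6116  1.2981  1.5168]
pos [ 0.5709 -0.3022  0.2245] rot [-3.1412  0.0007  1.5862] rz total 0.08285837341747508 shift norm [ 1.7991 -0.5526 -0.0851] rows>= 12.0 per row [ 0.1499 -0.046  -0.0071]
```

View pics/w28.png

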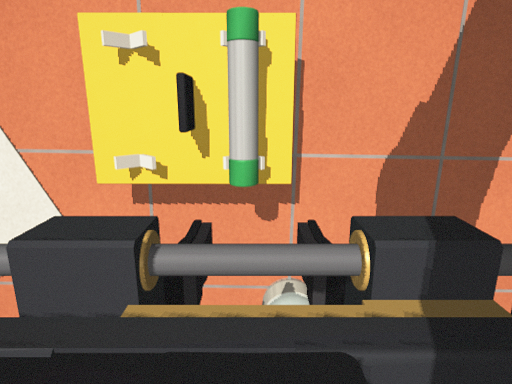

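View pics/side28.png

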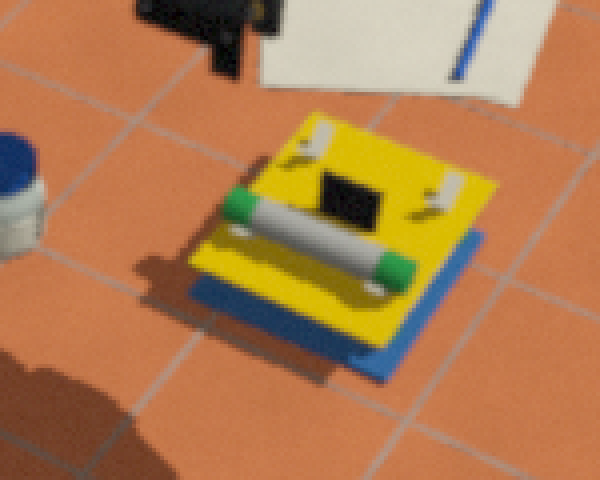

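Call:
jog_arm:
  targets:
    - {"gripper": 1,"dx": 0,"dy": 0,"dz": -0.04,"rx": 0,"ry": 0,"rz": 0.083}
    - {"gripper": 1,"dx": 0.15,"dy": -0.06,"dz": -0.008,"rx": 0,"ry": 0,"rz": 0}
    - {"gripper": 1,"dx": 0.15,"dy": -0.06,"dz": -0.008,"rx": 0,"ry": 0,"rz": 0}
    - {"gripper": 1,"dx": 0.15,"dy": -0.06,"dz": -0.008,"rx": 0,"ry": 0,"rz": 0}
    - {"gripper": 1,"dx": 0.15,"dy": -0.06,"dz": -0.008,"rx": 0,"ry": 0,"rz": 0}
    - {"gripper": 1,"dx": 0.15,"dy": -0.06,"dz": -0.008,"rx": 0,"ry": 0,"rz": 0}
    - {"gripper": 1,"dx": 0.15,"dy": -0.06,"dz": 0,"rx": 0,"ry": 0,"rz": 0}
    - {"gripper": 1,"dx": 0.15,"dy": -0.06,"dz": 0,"rx": 0,"ry": 0,"rz": 0}
    - {"gripper": 1,"dx": 0.15,"dy": -0.06,"dz": 0,"rx": 0,"ry": 0,"rz": 0}
    - {"gripper": 1,"dx": 0.15,"dy": -0.06,"dz": 0,"rx": 0,"ry": 0,"rz": 0}
    - {"gripper": 1,"dx": 0.15,"dy": -0.06,"dz": 0,"rx": 0,"ry": 0,"rz": 0}
    - {"gripper": 1,"dx": 0.15,"dy": -0.04,"dz": 0,"rx": 0,"ry": 0,"rz": 0}
    - {"gripper": 1,"dx": 0.15,"dy": 0,"dz": 0,"rx": 0,"ry": 0,"rz": 0}
    - {"gripper": 1,"dx": 0,"dy": 0,"dz": 0,"rx": 0,"ry": 0,"rz": 0}
    - {"gripper": 1,"dx": 0,"dy": 0,"dz": 0,"rx": 0,"ry": 0,"rz": 0}

```text
time_s: 45.0
tool_pos: [0.4418, 0.2566, 0.2472]
tool_rot: [-3.14, 0.001, 1.458]
wrist_force: [0.0, -0.8, 0.4]
gripper_width: 0.005
```

```bash
python3 - <<'E'
from h import *
o=get_obs();print(o['joint_pos'])
im,m=grab('wrist','w29');np.save('w29.npy',m,allow_pickle=True)
delta([0.428,0.258,0.20],1.456)
print(proj(m,[.4666,.2533,.1]))
E
```

```text
[ 0.3308  0.4069 -1.1963  1.8397  0.4092  1.179   0.4577]
pos [0.4426 0.255  0.2471] rot [-3.1402  0.0019  1.4549] rz total -0.000686428224028182 shift norm [ 0.0043 -0.0494  0.1569] rows>= 2.0 per row [ 0.0022 -0.0247  0.0785]
[254.4072 204.7183]
```

View pics/w29.png

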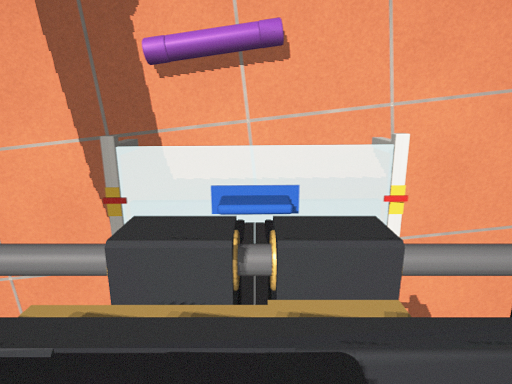

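Call:
jog_arm:
  targets:
    - {"gripper": 1,"dx": 0,"dy": -0.05,"dz": 0.05,"rx": 0,"ry": 0,"rz": 0}
    - {"gripper": 1,"dx": 0,"dy": 0,"dz": 0.13,"rx": 0,"ry": 0,"rz": 0}
    - {"gripper": 1,"dx": 0,"dy": 0,"dz": 0.13,"rx": 0,"ry": 0,"rz": 0}
    - {"gripper": 1,"dx": 0,"dy": 0,"dz": 0.13,"rx": 0,"ry": 0,"rz": 0}
    - {"gripper": 1,"dx": 0,"dy": 0,"dz": 0.06,"rx": 0,"ry": 0,"rz": 0}
    - {"gripper": 1,"dx": 0,"dy": 0,"dz": 0,"rx": 0,"ry": 0,"rz": 0}
    - {"gripper": 1,"dx": 0,"dy": 0,"dz": 0,"rx": 0,"ry": 0,"rz": 0}

```text
time_s: 45.75
tool_pos: [0.4287, 0.2564, 0.0983]
tool_rot: [-3.142, 0.0, 1.452]
wrist_force: [-0.3, -0.3, 0.8]
gripper_width: 0.007
```

```bash
python3 - <<'E'
from h import *
o=get_obs();print(o['joint_pos'],o['wrist_force'])
h=np.array([.4666,.2533])+.1125*np.array([.9934,-.1145]); print(h)
e=h-.016*np.array([.9934,-.1145]); delta([*e,.088],1.456)
grab('side','d30')
E
```

```text
[ 0.1705  0.5576 -1.0317  2.0255  0.615   0.9067  0.2551] [-0.2868 -0.2873  0.7985]
[0.5784 0.2404]
pos [0.4287 0.2564 0.0983] rot [-3.1416  0.0004  1.4522] rz total -0.0024250783352341918 shift norm [0.0043 0.4484 0.0344] rows>= 3.0 per row [0.0014 0.1495 0.0115]
```

View pics/d30.png

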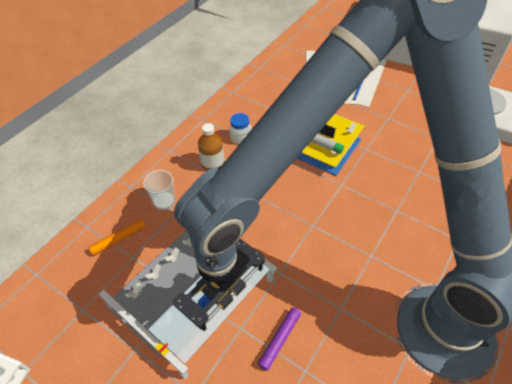

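Call:
jog_arm:
  targets:
    - {"gripper": 1,"dx": 0,"dy": 0.01,"dz": 0.027,"rx": 0,"ry": 0,"rz": -0.002}
    - {"gripper": 1,"dx": 0,"dy": 0.025,"dz": 0,"rx": 0,"ry": 0,"rz": 0}
    - {"gripper": 1,"dx": 0,"dy": 0.025,"dz": 0,"rx": 0,"ry": 0,"rz": 0}
    - {"gripper": 1,"dx": 0,"dy": 0.025,"dz": 0,"rx": 0,"ry": 0,"rz": 0}
    - {"gripper": 1,"dx": 0,"dy": 0.025,"dz": 0,"rx": 0,"ry": 0,"rz": 0}
    - {"gripper": 1,"dx": 0,"dy": 0.025,"dz": 0,"rx": 0,"ry": 0,"rz": 0}
    - {"gripper": 1,"dx": 0,"dy": 0.025,"dz": 0,"rx": 0,"ry": 0,"rz": 0}
    - {"gripper": 1,"dx": 0,"dy": 0.025,"dz": 0,"rx": 0,"ry": 0,"rz": 0}
    - {"gripper": 1,"dx": 0,"dy": 0.025,"dz": 0,"rx": 0,"ry": 0,"rz": 0}
    - {"gripper": 1,"dx": 0,"dy": 0.025,"dz": 0,"rx": 0,"ry": 0,"rz": 0}
    - {"gripper": 1,"dx": 0,"dy": 0.025,"dz": 0,"rx": 0,"ry": 0,"rz": 0}
    - {"gripper": 1,"dx": 0,"dy": 0.025,"dz": 0,"rx": 0,"ry": 0,"rz": 0}
    - {"gripper": 1,"dx": 0,"dy": 0.025,"dz": 0,"rx": 0,"ry": 0,"rz": 0}
    - {"gripper": 1,"dx": 0,"dy": 0.025,"dz": 0,"rx": 0,"ry": 0,"rz": 0}
    - {"gripper": 1,"dx": 0,"dy": 0.025,"dz": 0,"rx": 0,"ry": 0,"rz": 0}
    - {"gripper": 1,"dx": 0,"dy": 0.025,"dz": 0,"rx": 0,"ry": 0,"rz": 0}
    - {"gripper": 1,"dx": 0,"dy": 0,"dz": 0,"rx": 0,"ry": 0,"rz": 0}

```text
time_s: 47.5
tool_pos: [0.5419, 0.246, 0.0902]
tool_rot: [-3.139, -0.001, 1.459]
wrist_force: [-3.4, 1.3, 3.4]
gripper_width: 0.002
```

```bash
python3 - <<'E'
from h import *
o=get_obs();print(o['joint_pos'],o['wrist_force'])
h=np.array([.4666,.2533])+.1125*np.array([.9934,-.1145]); 
e=h-.016*np.array([.9934,-.1145]); delta([*e,.09],1.456)
grab('wrist','w31')
im,_=grab('side');cv2.imwrite('pics/d31.png',cv2.resize(im[200:384,90:285],None,fx=3.2,fy=3.2,interpolation=3)[:,:,::-1])
E
```

```text
[ 0.1753  0.6918 -0.9625  1.8132  0.6674  1.0021  0.3963] [-3.4154  1.2879  3.4289]
pos [0.5419 0.246  0.0902] rot [-3.139  -0.0007  1.4587] rz total 0.0017330975261220921 shift norm [-0.0045  0.0694  0.0005] rows>= 1 per row [-0.0045  0.0694  0.0005]
```

View pics/d31.png

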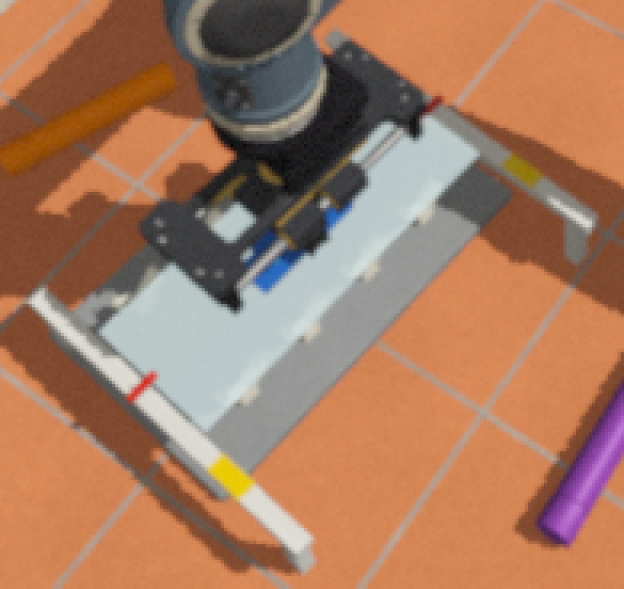

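View pics/w31.png

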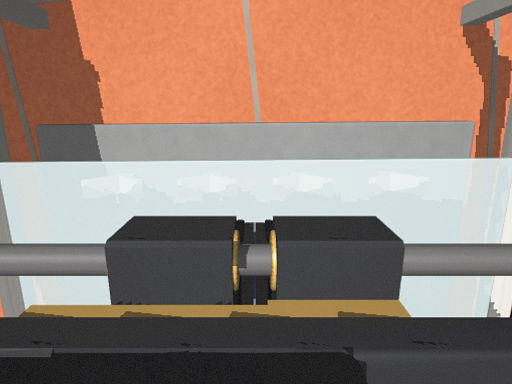

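Call:
jog_arm:
  targets:
    - {"gripper": 1,"dx": 0,"dy": 0.012,"dz": 0,"rx": 0,"ry": 0,"rz": 0}
    - {"gripper": 1,"dx": 0,"dy": 0.012,"dz": 0,"rx": 0,"ry": 0,"rz": 0}
    - {"gripper": 1,"dx": 0,"dy": 0.012,"dz": 0,"rx": 0,"ry": 0,"rz": 0}
    - {"gripper": 1,"dx": 0,"dy": 0.012,"dz": 0,"rx": 0,"ry": 0,"rz": 0}
    - {"gripper": 1,"dx": 0,"dy": 0,"dz": 0,"rx": 0,"ry": 0,"rz": 0}

```text
time_s: 48.1
tool_pos: [0.5557, 0.2445, 0.0901]
tool_rot: [-3.139, -0.001, 1.459]
wrist_force: [-5.8, 2.0, 3.6]
gripper_width: 0.004
```

Call:
jog_arm:
  targets:
    - {"gripper": 1,"dx": 0,"dy": 0.008,"dz": 0,"rx": 0,"ry": 0,"rz": 0}
    - {"gripper": 1,"dx": 0,"dy": 0.008,"dz": 0,"rx": 0,"ry": 0,"rz": 0}
    - {"gripper": 1,"dx": 0,"dy": 0,"dz": 0,"rx": 0,"ry": 0,"rz": 0}

```text
time_s: 48.4
tool_pos: [0.5602, 0.244, 0.0901]
tool_rot: [-3.139, -0.001, 1.46]
wrist_force: [-6.1, 1.9, 4.2]
gripper_width: 0.009
```

Call:
jog_arm:
  targets:
    - {"gripper": 1,"dx": 0,"dy": 0.007,"dz": 0,"rx": 0,"ry": 0,"rz": 0}
    - {"gripper": 1,"dx": 0,"dy": 0.006,"dz": 0,"rx": 0,"ry": 0,"rz": 0}
    - {"gripper": 1,"dx": 0,"dy": 0,"dz": 0,"rx": 0,"ry": 0,"rz": 0}

```text
time_s: 48.7
tool_pos: [0.564, 0.2437, 0.0902]
tool_rot: [-3.139, -0.001, 1.46]
wrist_force: [-5.2, 1.3, 3.9]
gripper_width: 0.003
```

Call:
jog_arm:
  targets:
    - {"gripper": 1,"dx": 0,"dy": 0.006,"dz": 0,"rx": 0,"ry": 0,"rz": 0}
    - {"gripper": 1,"dx": 0,"dy": 0,"dz": 0,"rx": 0,"ry": 0,"rz": 0}

```text
time_s: 48.9
tool_pos: [0.5649, 0.2436, 0.0902]
tool_rot: [-3.138, -0.0, 1.46]
wrist_force: [-7.8, 1.4, 5.8]
gripper_width: 0.001
```

Call:
jog_arm:
  targets:
    - {"gripper": 1,"dx": 0,"dy": 0.006,"dz": 0,"rx": 0,"ry": 0,"rz": 0}
    - {"gripper": 1,"dx": 0,"dy": 0,"dz": 0,"rx": 0,"ry": 0,"rz": 0}

```text
time_s: 49.1
tool_pos: [0.565, 0.2435, 0.0902]
tool_rot: [-3.135, 0.001, 1.461]
wrist_force: [-12.7, 0.6, 7.4]
gripper_width: 0.001
```

```bash
python3 - <<'E'
from h import *
im,_=grab('side');cv2.imwrite('pics/d32.png',cv2.resize(im[200:384,90:285],None,fx=3.2,fy=3.2,interpolation=3)[:,:,::-1])
E
```

```text
(no output)
```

View pics/d32.png

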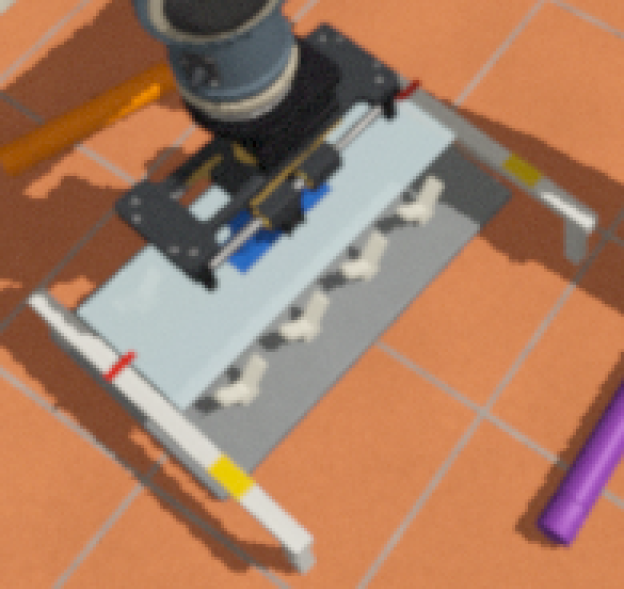

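Call:
jog_arm:
  targets:
    - {"gripper": 1,"dx": 0,"dy": -0.02,"dz": 0,"rx": 0,"ry": 0,"rz": 0}
    - {"gripper": 1,"dx": 0,"dy": -0.04,"dz": 0,"rx": 0,"ry": 0,"rz": 0}
    - {"gripper": 1,"dx": 0,"dy": -0.04,"dz": -0.05,"rx": 0,"ry": 0,"rz": 0}
    - {"gripper": 1,"dx": 0,"dy": 0,"dz": -0.15,"rx": 0,"ry": 0,"rz": 0}
    - {"gripper": 1,"dx": 0,"dy": 0,"dz": -0.15,"rx": 0,"ry": 0,"rz": 0}
    - {"gripper": 1,"dx": -0.1,"dy": -0.1,"dz": -0.1,"rx": 0,"ry": 0,"rz": 0}
    - {"gripper": 1,"dx": -0.15,"dy": 0,"dz": -0.05,"rx": 0,"ry": 0,"rz": 0}
    - {"gripper": 1,"dx": -0.15,"dy": 0,"dz": 0,"rx": 0,"ry": 0,"rz": 0}
    - {"gripper": 1,"dx": 0,"dy": 0,"dz": 0,"rx": 0,"ry": 0,"rz": 0}
    - {"gripper": 1,"dx": 0,"dy": 0,"dz": 0,"rx": 0,"ry": 0,"rz": 0}
    - {"gripper": 1,"dx": 0,"dy": 0,"dz": 0,"rx": 0,"ry": 0,"rz": 0}

```text
time_s: 50.25
tool_pos: [0.4971, 0.1316, 0.2394]
tool_rot: [3.14, -0.0, 1.46]
wrist_force: [-0.7, 0.2, 0.6]
gripper_width: 0.003
```

```bash
python3 - <<'E'
from h import *
print(get_obs()['tool_pos'],get_obs()['wrist_force'])
a,s=grab('scene','s33');b,d=grab('side','d33')
for n,im,m in [('scene',a,s),('side',b,d)]:
    for nm,lo,hi in [('red',(172,120,80),(180,255,255)),('red2',(0,190,90),(4,255,255)),('yellow',(25,120,60),(34,255,255))]:
        for ar,c,mk in blobs(im,lo,hi,6)[:6]: print(n,nm,ar,c,onz(m,*c,.078))
E
```

```text
[0.4971 0.1316 0.2394] [-0.6982  0.1563  0.5568]
scene yellow 2312 [167.532  141.9178] [ 0.5273 -0.3468  0.078 ]
scene yellow 60 [450.2    267.4667] [0.487  0.4015 0.078 ]
scene yellow 26 [339.0385 199.8462] [0.4556 0.1142 0.078 ]
side red2 10 [126.8 313.9] [0.5939 0.3888 0.078 ]
side yellow 1352 [328.5584 136.3395] [ 0.4836 -0.3345  0.078 ]
side yellow 76 [161.5 348.5] [0.4811 0.4034 0.078 ]
side yellow 21 [252.5714 253.9524] [0.449  0.1155 0.078 ]
```

View pics/s33.png

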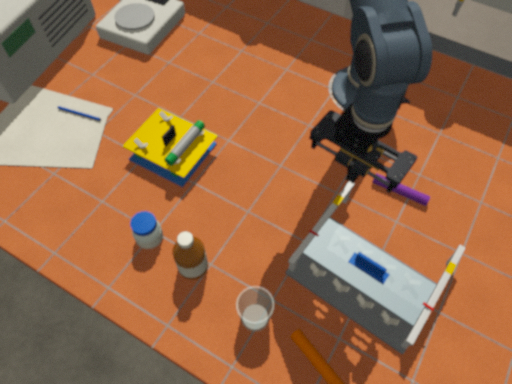

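View pics/d33.png

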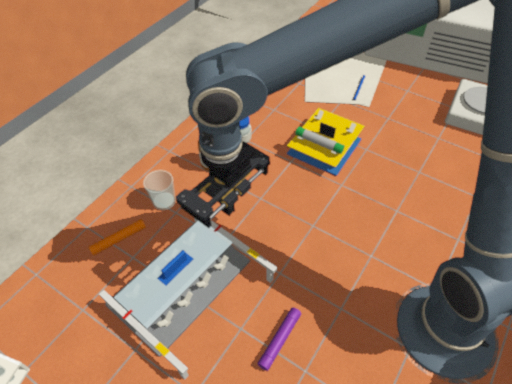

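```bash
python3 - <<'E'
import cv2,numpy as np
a=cv2.imread('pics/s33.png')[95:195,115:230];b=cv2.imread('pics/d33.png')[95:195,270:385]
cv2.imwrite('pics/f33.png',cv2.resize(np.hstack([a,b]),None,fx=3.4,fy=3.4,interpolation=3))
E
```

```text
(no output)
```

View pics/f33.png

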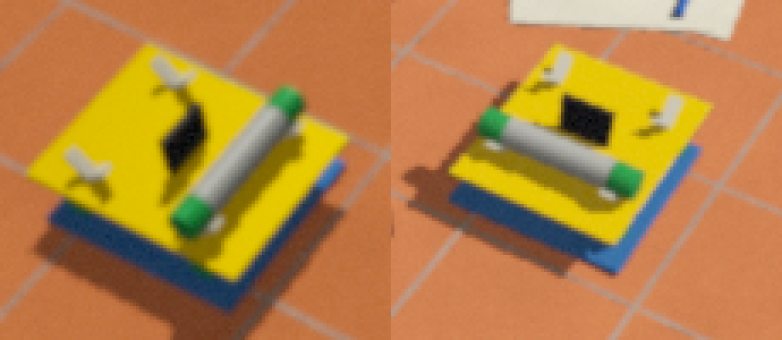

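```bash
python3 -c "
from workcell import *
print(sign_off())"
```

```text
the job is handed in; nothing more can be done
None
```

The job is done and handed in at about 50 s. The hand-in gives no verdict, so these results rest on my own checks.

- **Cover opened:** I pulled it until both red pointers stood mid-band, as seen in all three cameras.
- **Columns and sheet:** Three columns were present and one cradle slot was empty. Two went into the lower V places. The sheet went on top, fin up, and I let go of it. The third column went into the sheet's left (+y) upper place.
- **Cover shut:** I pushed it with closed fingers until it met the stop; it did not move further as the force rose to about 13 N. The pointer-to-band distance then measured about 114 mm, so the cover is shut to within measuring error.

**Last checks:**
- In the final pictures the stack had not moved since placing.
- Just after placing, the sheet's centre measured about (0.505, -0.364) m with a yaw of about 0.015 rad.
- The upper column is seated in both brackets.
- The bottle, beaker, jar and the orange and purple look-alikes look undisturbed.
- The arm is clear of everything.

**Disagreement:** the cameras and the tool readings differed by about 3–5 mm on where the carrier is, well inside the 15 mm tolerance. I saw no sheet knock or grip slackening.

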